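# Charge the deburring shaker and start its timer

## Task

Charge the deburring shaker: stand the empty blue tub on the seat under the hopper, slide the shutter open so that all six balls drop into the tub, and close it fully again before taking the tub away. Then set the tub down flat inside the lip of the shaker's deck with the six balls and every steel link from the bench in it, and only when it is standing there fully loaded turn the timer knob clockwise to its end stop. Leave the other things on the bench where they are.

Things in the scene. Friction and masses are not known exactly. Their poses are not given: they have to be found in the camera images.
- seat (a point): Centre of the yellow ring on the hopper's grey base plate (6 mm thick, its top at this point), straight below the outlet; z up. Plate: x -55 to 145, y -54 to 58 mm. A 14 mm high fence stands along its +x and +y sides, inner faces 52 mm from here; the -x and -y sides are open. A red column stands at x 82 to 142 mm.
- shutter (a joint): Shutter under the hopper, slides level along the seat's +y: 0 shut, 0.045 m fully open; stays where it is left, about 2 N to move. Its underside is 86 mm above the seat. The outlet (44 x 44 mm) is centred over the seat; above the shutter is the clear-walled bin, in the seat's axes x -27 to 152, y -27 to 27 mm, top 230 mm above the seat, its floor sloping down to the outlet.
- shutter_tab (a point): Centre of the upper part of the shutter's upright red tab (30 mm along x, 14 mm along y, 58 mm high, its top 18 mm above this point); moves with the shutter. 98 mm to +y of the outlet's centre when shut, with the hopper's wall 26 mm to +y of that centre. Same axes as the seat.
- tub_mid (a point): Blue open tub: round, 90 mm across at the rim, 86 mm at the foot, 70 mm high, wall 4 mm, floor 5 mm. This point is on its axis, 35 mm above its underside; z up, its handle points to its -x. About 0.2 kg empty.
- tub_handle (a point): Where to grip the tub's black straight handle bar: 95 mm from the tub's axis, 36 mm above its underside. The bar lies along x, is 14 mm wide (y), 18 mm high, and ends 136 mm from the tub's axis. Same axes as the tub.
- deck (a point): Centre of the shaker's aluminium deck, on its upper face, 24 mm above the table (yellow ring). Deck 124 x 124 mm with a 7 mm high lip all round, inner faces 54 mm from the centre, so that the tub's foot fits within it. z up. A blue console 48 mm above the table lies on the -y side (from y -72 to -172 mm) with the timer knob.
- timer (a joint): Timer knob on the shaker's console: grows clockwise seen from above, from 0 to its end stop at 2.4 rad; stays where it is left (0.04 N m friction).
- timer_grip (a point): Middle of the timer knob's black bar grip, on the knob's vertical axis, 122 mm to -y of the deck's centre and about 85 mm above the table. The bar is 42 mm long along this point's x, 14 mm thick along its y, and its top is 7 mm above this point; it turns with the knob. z up.
- ball0_center (a point): Centre of a brass-coloured metal burnishing ball, 16 mm across, 17 g; at the start in the hopper. There are six.
- ball1_center (a point): Centre of a brass-coloured metal burnishing ball, 16 mm across, 17 g; at the start in the hopper. There are six.
- ball2_center (a point): Centre of a brass-coloured metal burnishing ball, 16 mm across, 17 g; at the start in the hopper. There are six.
- ball3_center (a point): Centre of a brass-coloured metal burnishing ball, 16 mm across, 17 g; at the start in the hopper. There are six.
- ball4_center (a point): Centre of a brass-coloured metal burnishing ball, 16 mm across, 17 g; at the start in the hopper. There are six.
- ball5_center (a point): Centre of a brass-coloured metal burnishing ball, 16 mm across, 17 g; at the start in the hopper. There are six.
- link0_mid (a point): Centre of a dark steel link to be deburred: bar with rounded ends, 44 mm long (x), 16 mm wide (y), 14 mm high (z), 60 g, two black dots on its top; lies on the table. Two to four are present.
- link1_mid (a point): Centre of a dark steel link to be deburred: bar with rounded ends, 44 mm long (x), 16 mm wide (y), 14 mm high (z), 60 g, two black dots on its top; lies on the table. Two to four are present.
- link2_mid (a point): Centre of a dark steel link to be deburred: bar with rounded ends, 44 mm long (x), 16 mm wide (y), 14 mm high (z), 60 g, two black dots on its top; lies on the table. Two to four are present.
- link3_mid (a point): Centre of a dark steel link to be deburred: bar with rounded ends, 44 mm long (x), 16 mm wide (y), 14 mm high (z), 60 g, two black dots on its top; lies on the table. Two to four are present.
- wrench: Bystander, to be left where it is: steel wrench 160 mm long, lying flat.
- oil: Bystander, to be left where it is: yellow oil bottle 52 mm across, 130 mm high, origin under its foot.
- tape: Bystander, to be left where it is: yellow roll of tape 90 mm across, 24 mm high, origin at its underside.
- sandblock: Bystander, to be left where it is: brown-red sanding block 100 x 60 x 28 mm, origin at the centre of its underside.
- jar: Bystander, to be left where it is: amber jar 66 mm across, 80 mm high, origin under its foot.

How it is judged:
On the way, in this order (a step that is already met when the one before it is completed fails the run):
1. the tub stands on the seat under the hopper and the shutter is open (horizontal distance between tub_mid and seat below 0.016 m and z of tub_mid in the frame of seat between 0.03 and 0.039 m and angle between tub_mid's own z axis and vertical below 0.08 rad and value of joint shutter above 0.025 m), for 0.2 s.
2. all six balls are in the tub on the seat and the shutter is shut again (horizontal distance between tub_mid and seat below 0.016 m and z of tub_mid in the frame of seat between 0.03 and 0.039 m and angle between tub_mid's own z axis and vertical below 0.08 rad and horizontal distance between each of ball0_center, ball1_center, ball2_center, ball3_center, ball4_center, ball5_center and tub_mid below 0.042 m and z of ball0_center in the frame of tub_mid between -0.032 and 0.036 m and z of ball1_center in the frame of tub_mid between -0.032 and 0.036 m and z of ball2_center in the frame of tub_mid between -0.032 and 0.036 m and z of ball3_center in the frame of tub_mid between -0.032 and 0.036 m and z of ball4_center in the frame of tub_mid between -0.032 and 0.036 m and z of ball5_center in the frame of tub_mid between -0.032 and 0.036 m and value of joint shutter below 0.004 m), for 0.2 s.
3. the tub stands inside the lip of the deck with all balls and all present links in it (horizontal distance between tub_mid and deck below 0.016 m and z of tub_mid in the frame of deck between 0.03 and 0.039 m and angle between tub_mid's own z axis and vertical below 0.08 rad and horizontal distance between each of ball0_center, ball1_center, ball2_center, ball3_center, ball4_center, ball5_center, link0_mid, link1_mid, link2_mid, link3_mid and tub_mid below 0.042 m and z of ball0_center in the frame of tub_mid between -0.032 and 0.036 m and z of ball1_center in the frame of tub_mid between -0.032 and 0.036 m and z of ball2_center in the frame of tub_mid between -0.032 and 0.036 m and z of ball3_center in the frame of tub_mid between -0.032 and 0.036 m and z of ball4_center in the frame of tub_mid between -0.032 and 0.036 m and z of ball5_center in the frame of tub_mid between -0.032 and 0.036 m and z of link0_mid in the frame of tub_mid between -0.032 and 0.036 m and z of link1_mid in the frame of tub_mid between -0.032 and 0.036 m and z of link2_mid in the frame of tub_mid between -0.032 and 0.036 m and z of link3_mid in the frame of tub_mid between -0.032 and 0.036 m), for 0.2 s.
4. the timer knob is at its clockwise end stop (value of joint timer above 2.3 rad), for 0.2 s.
At the end, for the whole second after the job is handed in: The tub stands upright (within 0.08 rad) and at rest on the deck inside its lip (axis within 16 mm of the deck's centre), with all six balls and every present link inside it; the shutter is shut (under 4 mm) and the timer is within 0.1 rad of its clockwise end stop at 2.4 rad (all of step 3 and value of joint shutter below 0.004 m and value of joint timer above 2.3 rad and linear speed of tub below 0.02 m/s); the robot touches nothing.
It fails at once if a bystander is moved by more than 40 mm (distance of any of wrench, oil, tape, sandblock, jar from where it was at the start of the episode above 0.04 m).
Of link0, link1, link2, link3 only 2 to 4 are there at a start; the rules pass over those that are not, and their reading is None.
At some moment in a run one of link0, link1, link2, link3 may be knocked a few centimetres aside while the robot is not near it.
Once in a run the grip may slacken for a moment while it holds something.
It also fails if it takes over 210 s, if anything falls off the work surface, if the arm or the gripper's body presses on something with over 40 N, if the wrist force passes 120 N, or if a joint passes its speed limit or range.

## Robot

A 6-joint arm with a two-finger parallel gripper is mounted at the origin on the work surface. World frame = base frame: x ahead of the robot, y to its left, z up, the work surface at z = 0. Lengths are in m, angles in rad, forces in N, time in s.
With the tool pointing down it reaches from about 0.3 to 0.875 m from the base axis. Payload 4.2 kg.
Tool frame: the origin (TCP) lies midway between the tips of the shut fingers; the grasp point (between the pads) lies 19 mm behind it (manip.tcp_to_grasp is the distance from the TCP to the grasp point, in m); z points along the fingers, y is the line along which they close (so a half turn about z gives the same grasp; the last joint's range is limited). The gripper opens to 85 mm and grips with 20 to 120 N. Pads are 22 mm wide; open, the fingers measure 114 mm over their backs; the gripper's body (76 mm by 85 mm) begins 54 mm behind the grasp point. The pads swing forward as they close: fully open they stand 13 mm farther back than shut.
Start: joints at [-1.349, 0.32, 1.565, -0, 1.257, -0.02], TCP at [0.138, -0.558, 0.231] pointing down, gripper open.
Joint ranges: [-3.11, 3.11], [-0.84, 2.01], [0.21, 2.61], [-1.34, 4.49], [0.05, 2.63], [-2.56, 2.56]. Speed limits (rad/s): [2.57, 2.57, 3.14, 3.14, 3.14, 3.14].

## Interface

Orientations are given as a 3x3 rotation matrix whose columns are the frame's x, y, z axes.
In Python, from cell import manip gives the robot as it stands.
- The arm moves only by the tool move_arm, never from a script. Its argument "plan" is a list of rows, each a list of 7 numbers: the shift along the tool's x, y, z each as a share of 0.8 m, from -1 to 1, then the turn, a rotation vector about the tool's x, y, z each as a share of 360 degrees, from -1 to 1, then the opening, from -1 (shut) to 1 (fully open). A call has 1 to 20 rows; each row is the pose to reach, as a shift and turn from the pose commanded when the call began, along the tool's axes at that moment, turning the shorter way round; what a row does not reach only later rows make up. A row lasts 1/10 s, in which the tool goes at most 50 mm and 8.59 degrees, less where a joint would pass 70% of its speed; a pose out of reach is approached as far as the arm can. A call with a number of a shift or a turn outside -1 to 1 is refused whole. A call with a gripper value outside its range is refused whole. The fingers move at their own pace and stop on an object; the grip force is fixed at half the most. Time passes only in rows, so rows that repeat a pose let the fingers close. It gives the time, the measured TCP pose, the force, the opening and the grip force at its end, in the units of the state.
- manip.state(): the state, without advancing time (a new reading comes with each control period).
- manip.snapshot(name): name is "scene" or "top" or "wrist"; returns the picture (384x512x3 uint8, blue, green, red); there is no depth.
- manip.camera_params(name): a dict with "fx", "fy", "cx", "cy" (pixels), "R" (3x3) and "t" (3): a world point X has camera coordinates R X + t; the wrist camera has in their place "hand_eye" (4x4, takes a point from camera to tool coordinates, whose origin is the TCP and whose axes are the flange's). Camera axes: x right, y down, z forward; pixel columns grow to the right and rows downward; lengths in m; the calibration is good to about 2 mm. A picture is of the moment at which its call begins: read the wrist's pose just before it. camera_params takes no time and is no camera call.
- manip.job_done(): hands the job in; it is judged then, once.
The state is a dict: "t": time; "joints": joint angles; "dq": joint speeds; "joint_torque": joint torques, N m; "tcp_pos": TCP position; "orientation": TCP orientation; "ft_force": force on the tool from outside, world axes, zero at the start; "wrist_torque": the same for the moment, N m; "width": finger opening in m; "grasp_force": force on a finger pad.
Only numpy, scipy, OpenCV 4.12 (cv2) and the standard library are available. Lean on these libraries where they do the work, as an engineer would, in place of code of your own. Each camera call takes 0.05 s, during which the arm holds its last target. There are 200 camera calls.

## Working session

There is one attempt and no reset: what is moved stays moved. The work goes in short steps, Python scripts to look and compute and a tool call to move; the robot and the scene stay as the last step left them, time stands still between calls to the robot, and variables do not carry over. Pictures are saved under pics/ and viewed, at most 14 in all, crops included, and the job is handed in when it is done.

Besides the shell and the picture viewer there is one more tool, called after ">>>" as name(argument=value, ...) on one line, values as JSON. move_arm: Moves the arm, as the interface text tells. Shift numbers are shares of 0.8 m and turn numbers shares of 360 degrees, none past 1 either way. Its arguments: {"type":"object","properties":{"plan":{"type":"array"}},"required":["plan"]}

```bash
ls; mkdir -p pics; python3 - <<'E'
from cell import manip
import cv2,numpy as np
print(manip.state())
for n in("scene","top"):
    cv2.imwrite(f"pics/{n}0.png",manip.snapshot(n)); print(n,manip.camera_params(n))
print(manip.camera_params("wrist"))
E
```

```text
pics
{'t': 0.0, 'joints': array([-1.34897778e+00,  3.20309029e-01,  1.56568177e+00,  1.37677854e-05,
        1.25741998e+00, -2.00255781e-02]), 'dq': array([ 8.19504561e-04,  7.76306264e-04,  2.77759311e-03, -3.71454492e-05,
       -1.59862430e-03, -2.40313904e-03]), 'joint_torque': array([ 4.58726772e-04, -4.15521133e+01, -2.34161872e+01,  1.00887971e-04,
        8.31112324e-03,  2.63351687e-06]), 'tcp_pos': array([ 0.13759266, -0.55779594,  0.23047137]), 'orientation': array([[ 9.70898998e-01,  2.39489008e-01, -3.87217887e-04],
       [ 2.39489316e-01, -9.70897374e-01,  1.77645842e-03],
       [ 4.94934349e-05, -1.81749625e-03, -9.99998347e-01]]), 'ft_force': array([1.04166042, 0.79052059, 1.27452815]), 'wrist_torque': array([ 0.002074  , -0.00107865,  0.00020829]), 'grasp_force': 0.0, 'width': 0.08539506530709982}
scene {'fx': 356.0632856433825, 'fy': 356.0632856433825, 'cx': 255.39325032482373, 'cy': 189.91949800149078, 'R': array([[-0.40670903,  0.91350166, -0.01012355],
       [ 0.75265827,  0.32877658, -0.5704485 ],
       [-0.51777726, -0.23962613, -0.82127098]]), 't': array([ 0.23491428, -0.32545215,  1.25572375])}
top {'fx': 399.17643645247887, 'fy': 399.17643645247887, 'cx': 256.6369924608517, 'cy': 193.8406248092225, 'R': array([[ 0.01273262, -0.99988569, -0.00815392],
       [-0.99344382, -0.01172323, -0.11371867],
       [ 0.11361008,  0.0095484 , -0.99347953]]), 't': array([-0.04537755,  0.55102049,  1.25474079])}
{'fx': 320.38356671485144, 'fy': 320.38356671485144, 'cx': 261.0929933028872, 'cy': 190.05978420887408, 'hand_eye': array([[-6.99016737e-06, -9.52343802e-01, -3.05026692e-01,
         7.82724869e-02],
       [ 9.99999606e-01,  2.64029920e-04, -8.47261664e-04,
        -1.48969573e-04],
       [ 8.87420567e-04, -3.05026578e-01,  9.52343425e-01,
        -1.42764755e-01],
       [ 0.00000000e+00,  0.00000000e+00,  0.00000000e+00,
         1.00000000e+00]])}
```

View pics/scene0.png

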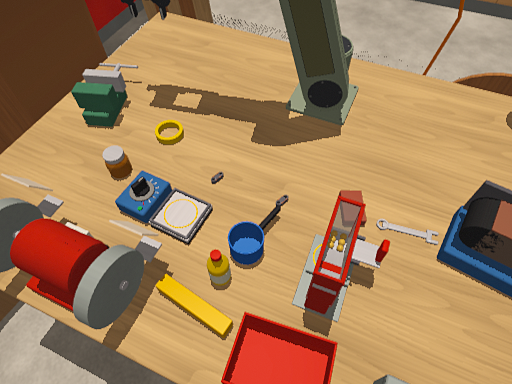

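View pics/top0.png

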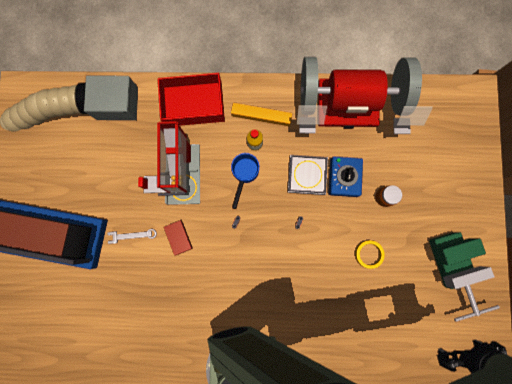

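```bash
cat > h.py <<'E'
from cell import manip
import cv2,numpy as np
def cam(n):
    c=manip.camera_params(n)
    if n!="wrist": return c,c["R"].T,-c["R"].T@c["t"]
    s=manip.state(); H=c["hand_eye"]; R=s["orientation"]
    return c,R@H[:3,:3],R@H[:3,3]+s["tcp_pos"]
def px(C,u,v,z):
    c,R,o=C; d=R@np.array([(u-c["cx"])/c["fx"],(v-c["cy"])/c["fy"],1]); return o+d*(z-o[2])/d[2]
def proj(C,X):
    c,R,o=C; p=R.T@(np.array(X)-o); return np.array([c["fx"]*p[0]/p[2]+c["cx"],c["fy"]*p[1]/p[2]+c["cy"]])
def delta(target,yaw):
    """plan shift/turn shares to reach target TCP with tool down, tool x axis at yaw"""
    from scipy.spatial.transform import Rotation as Ro
    s=manip.state(); R=s["orientation"]; c,n=np.cos(yaw),np.sin(yaw)
    T=np.array([[c,n,0],[n,-c,0],[0,0,-1.]])
    return np.round(np.r_[R.T@(np.array(target)-s["tcp_pos"])/.8, Ro.from_matrix(R.T@T).as_rotvec()/(2*np.pi)],4)
def blobs(im,lo,hi,amin=15):
    m=cv2.inRange(cv2.cvtColor(im,cv2.COLOR_BGR2HSV),lo,hi)
    cs,_=cv2.findContours(m,cv2.RETR_EXTERNAL,cv2.CHAIN_APPROX_NONE)
    return [(cv2.contourArea(k),cv2.minAreaRect(k)) for k in cs if cv2.contourArea(k)>=amin]
E
python3 - <<'E'
from h import *
im=cv2.imread("pics/top0.png")
cv2.imwrite("pics/topc.png",cv2.resize(im[110:270,130:400],None,fx=2.9,fy=2.9,interpolation=cv2.INTER_CUBIC))
C=cam("top")
for n,u,v,z in[("seat",184,187,.006),("deck",307,175,.024),("tub",245,168,.07),("hend",237,207,.04),("knob",347,176,.085),("link",236,221,.014),("link",298,222,.014),("sand",178,237,.028),("tape",370,254,.02),("jar",391,195,.08),("oil",255,138,.13),("tab",145,183,.12)]:
    print(n,px(C,u,v,z).round(3))
E
```

```text
seat [0.574 0.201 0.006]
deck [ 0.616 -0.202  0.024]
tub [ 0.629 -0.001  0.07 ]
hend [0.508 0.023 0.04 ]
knob [ 0.604 -0.318  0.085]
link [0.464 0.027 0.014]
link [ 0.463 -0.173  0.014]
sand [0.41  0.211 0.028]
tape [ 0.364 -0.402  0.02 ]
jar [ 0.547 -0.454  0.08 ]
oil [ 0.71  -0.032  0.13 ]
tab [0.57  0.297 0.12 ]
```

View pics/topc.png

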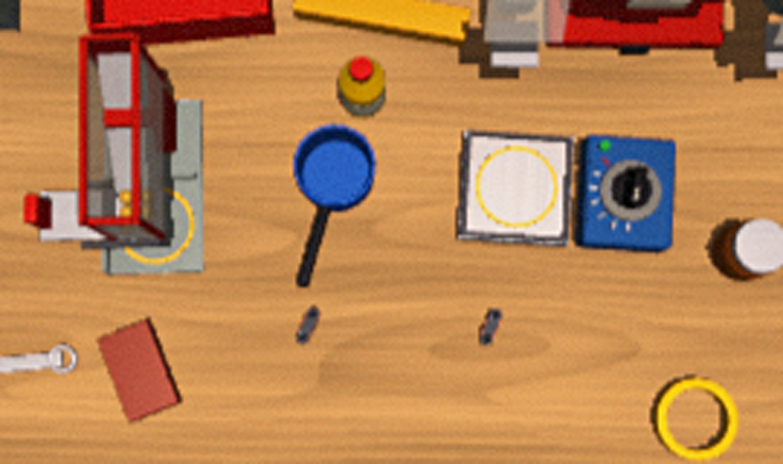

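```bash
python3 - <<'E'
from h import *
print(delta([.537,.024,.2],2.884)); print(manip.state()["tcp_pos"])
E
```

```text
[ 6.589e-01 -5.865e-01  3.920e-02 -1.000e-04 -3.000e-04 -4.205e-01]
[ 0.1375812  -0.55784851  0.23056582]
```

>>> move_arm(plan=[[0.659, -0.5865, 0.04, 0, 0, -0.4205, 1], [0.659, -0.5865, 0.04, 0, 0, -0.4205, 1], [0.659, -0.5865, 0.04, 0, 0, -0.4205, 1], [0.659, -0.5865, 0.04, 0, 0, -0.4205, 1], [0.659, -0.5865, 0.04, 0, 0, -0.4205, 1], [0.659, -0.5865, 0.04, 0, 0, -0.4205, 1], [0.659, -0.5865, 0.04, 0, 0, -0.4205, 1], [0.659, -0.5865, 0.04, 0, 0, -0.4205, 1], [0.659, -0.5865, 0.04, 0, 0, -0.4205, 1], [0.659, -0.5865, 0.04, 0, 0, -0.4205, 1], [0.659, -0.5865, 0.04, 0, 0, -0.4205, 1], [0.659, -0.5865, 0.04, 0, 0, -0.4205, 1], [0.659, -0.5865, 0.04, 0, 0, -0.4205, 1], [0.659, -0.5865, 0.04, 0, 0, -0.4205, 1], [0.659, -0.5865, 0.04, 0, 0, -0.4205, 1], [0.659, -0.5865, 0.04, 0, 0, -0.4205, 1], [0.659, -0.5865, 0.04, 0, 0, -0.4205, 1], [0.659, -0.5865, 0.04, 0, 0, -0.4205, 1], [0.659, -0.5865, 0.04, 0, 0, -0.4205, 1], [0.659, -0.5865, 0.04, 0, 0, -0.4205, 1]])

```text
t: 2.1
tcp_pos: [0.537, 0.0235, 0.199]
orientation: [[-0.966, 0.257, -0.001], [0.257, 0.966, -0.0], [0.001, -0.0, -1.0]]
ft_force: [-0.1, 0.7, 0.1]
width: 0.0858
grasp_force: 0.0
```

```bash
python3 - <<'E'
from h import *
print(manip.state()["tcp_pos"],manip.state()["orientation"].round(3),manip.state()["joints"].round(2))
C=cam("wrist"); im=manip.snapshot("wrist"); cv2.imwrite("pics/w1.png",im)
E
```

```text
[0.53700732 0.02347148 0.19900259] [[-0.966  0.257 -0.001]
 [ 0.257  0.966 -0.   ]
 [ 0.001 -0.    -1.   ]] [ 0.02  0.28  1.7  -0.    1.16 -1.29]
```

View pics/w1.png

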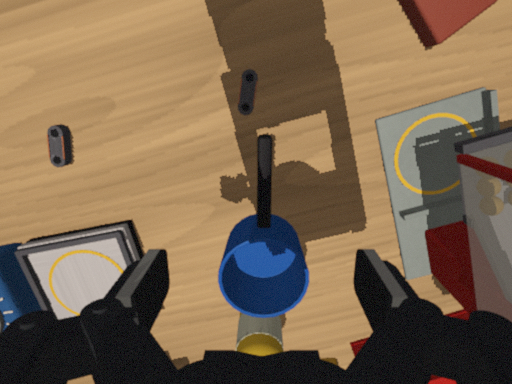

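```bash
python3 - <<'E'
from h import *
from scipy.optimize import least_squares
im=cv2.imread("pics/w1.png"); C=cam("wrist"); print(manip.state()["tcp_pos"])
hs=cv2.cvtColor(im,cv2.COLOR_BGR2HSV)
m=cv2.inRange(hs,(20,120,120),(35,255,255))
for n,(u0,u1,v0,v1),z in[("seat",(390,478,108,200),.006),("deck",(40,135,245,325),.024)]:
    v,u=np.nonzero(m[v0:v1,u0:u1]); P=np.array([px(C,a+u0,b+v0,z)[:2] for a,b in zip(u,v)])
    r=least_squares(lambda q:np.hypot(*(P-q[:2]).T)-q[2],[*P.mean(0),.045],loss="soft_l1",f_scale=.002).x
    print(n,len(P),r.round(4))
b=cv2.inRange(hs,(100,120,40),(125,255,255)); b[:,:200]=0
cs,_=cv2.findContours(b,cv2.RETR_EXTERNAL,cv2.CHAIN_APPROX_NONE); k=max(cs,key=cv2.contourArea); print(cv2.boundingRect(k))
for u,v,z in[(264,137,.045),(264,215,.045),(264,270,.07),(437,153,.006),(395,112,.0),(378,120,.006),(497,88,.006),(406,280,.006)]: print(u,v,px(C,u,v,z).round(4))
for a,b in[((250,76),(244,108)),((55,131),(60,161))]:
    p,q=px(C,*a,.014),px(C,*b,.014); print("link",(p+q)[:2]/2,np.arctan2(*(q-p)[1::-1]))
E
```

```text
[0.53704622 0.02347689 0.19908986]
seat 607 [0.5751 0.2056 0.042 ]
deck 370 [ 0.62   -0.2032  0.044 ]
(219, 215, 90, 103)
264 137 [0.5044 0.0354 0.045 ]
264 215 [0.5794 0.0157 0.045 ]
264 270 [0.6249 0.0035 0.07  ]
437 153 [0.5735 0.2075 0.006 ]
395 112 [0.5207 0.1723 0.    ]
378 120 [0.5232 0.1521 0.006 ]
497 88 [0.5225 0.2717 0.006 ]
406 280 [0.7208 0.1565 0.006 ]
link [0.46226486 0.02945354] -0.4659391700818543
link [ 0.46342395 -0.17324268] -0.28702015312910945
```

```bash
python3 - <<'E'
from h import *
from scipy.optimize import least_squares
im=cv2.imread("pics/w1.png"); C=cam("wrist")
b=cv2.inRange(cv2.cvtColor(im,cv2.COLOR_BGR2HSV),(100,120,40),(125,255,255)); b[:,:200]=0
k=max(cv2.findContours(b,cv2.RETR_EXTERNAL,cv2.CHAIN_APPROX_NONE)[0],key=cv2.contourArea)[:,0]
P=np.array([px(C,u,v,.07)[:2] for u,v in k if v>268])
r=least_squares(lambda q:np.hypot(*(P-q[:2]).T)-.045,[*P.mean(0)],loss="soft_l1",f_scale=.002); print(r.x,np.abs(r.fun).max())
E
```

```text
[6.32950822e-01 5.38052896e-04] 0.002516313272970465
```

>>> move_arm(plan=[[0, 0.003, 0.06, 0, 0, 0, 1], [0, 0.003, 0.11, 0, 0, 0, 1], [0, 0.003, 0.16, 0, 0, 0, 1], [0, 0.003, 0.2, 0, 0, 0, 1], [0, 0.003, 0.228, 0, 0, 0, 1], [0, 0.003, 0.228, 0, 0, 0, 1], [0, 0.003, 0.228, 0, 0, 0, 1], [0, 0.003, 0.228, 0, 0, 0, -1], [0, 0.003, 0.228, 0, 0, 0, -1], [0, 0.003, 0.228, 0, 0, 0, -1], [0, 0.003, 0.228, 0, 0, 0, -1], [0, 0.003, 0.228, 0, 0, 0, -1], [0, 0.003, 0.228, 0, 0, 0, -1], [0, 0.003, 0.228, 0, 0, 0, -1], [0, 0.003, 0.228, 0, 0, 0, -1], [0, 0.003, 0.228, 0, 0, 0, -1]])

```text
t: 3.75
tcp_pos: [0.5378, 0.0258, 0.0172]
orientation: [[-0.967, 0.255, 0.0], [0.255, 0.967, -0.0], [-0.0, -0.0, -1.0]]
ft_force: [-1.2, -0.4, 4.9]
width: 0.0129
grasp_force: 61.1
```

>>> move_arm(plan=[[0, 0, -0.008, 0, 0, 0, -1], [0, 0, -0.0175, 0, 0, 0, -1], [0, 0, -0.0175, 0, 0, 0, -1]])

```text
t: 4.05
tcp_pos: [0.5382, 0.0259, 0.0316]
orientation: [[-0.967, 0.255, 0.001], [0.255, 0.967, 0.0], [-0.001, 0.0, -1.0]]
ft_force: [-0.7, -0.3, -2.9]
width: 0.0131
grasp_force: 60.1
```

```bash
python3 - <<'E'
from h import *
print(delta([.455,.104,.031],3.84)); print(manip.state()["wrist_torque"])
E
```

```text
[ 0.1255  0.0679  0.0006 -0.      0.0002 -0.1522]
[0.13099158 0.22604744 0.01218379]
```

>>> move_arm(plan=[[0.0125, 0.007, 0, 0, 0, -0.015, -1], [0.025, 0.0135, 0, 0, 0, -0.03, -1], [0.0375, 0.02, 0, 0, 0, -0.045, -1], [0.05, 0.027, 0, 0, 0, -0.06, -1], [0.0625, 0.034, 0, 0, 0, -0.075, -1], [0.075, 0.041, 0, 0, 0, -0.09, -1], [0.0875, 0.0475, 0, 0, 0, -0.106, -1], [0.1, 0.054, 0, 0, 0, -0.121, -1], [0.1125, 0.061, 0, 0, 0, -0.137, -1], [0.1255, 0.068, 0, 0, 0, -0.152, -1], [0.1255, 0.068, 0, 0, 0, -0.152, -1], [0.1255, 0.068, 0, 0, 0, -0.152, -1]])

```text
t: 5.25
tcp_pos: [0.4549, 0.104, 0.0309]
orientation: [[-0.767, -0.641, 0.0], [-0.641, 0.767, -0.0], [-0.0, -0.0, -1.0]]
ft_force: [-0.3, -0.1, -1.6]
width: 0.0133
grasp_force: 60.1
```

```bash
python3 - <<'E'
from h import *
C=cam("wrist"); im=manip.snapshot("wrist"); cv2.imwrite("pics/w2.png",im)
print(delta([.5005,.1427,.031],3.84)); print(proj(C,[.575,.2055,.006]))
E
```

```text
[-0.0746  0.0009 -0.0001 -0.0001  0.0001 -0.0004]
[262.01479651 429.11602513]
```

View pics/w2.png

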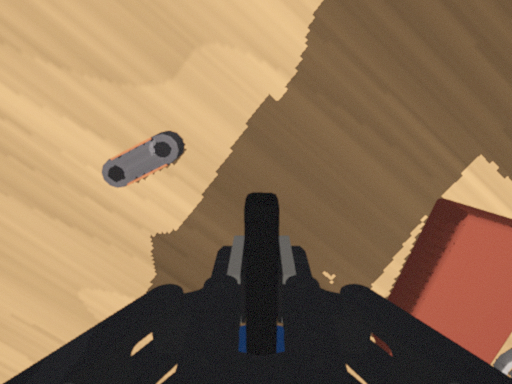

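```bash
python3 - <<'E'
from h import *
C=cam("wrist"); s=manip.state()
for z in(.041,.059): print((s["orientation"].T@(px(C,262,195,z)-s["tcp_pos"])).round(4))
C=cam("top"); im=manip.snapshot("top")
b=cv2.inRange(cv2.cvtColor(im,cv2.COLOR_BGR2HSV),(100,120,40),(125,255,255))
for k in cv2.findContours(b[100:260,150:300],cv2.RETR_EXTERNAL,cv2.CHAIN_APPROX_NONE)[0]:
    if cv2.contourArea(k)>60:
        (u,v),r=cv2.minEnclosingCircle(k); print(u+150,v+100,r,cv2.boundingRect(k),px(C,u+150,v+100,.084))
E
```

```text
[ 0.0331  0.0006 -0.0101]
[ 0.0392  0.0005 -0.0281]
190.86046600341797 197.90697479248047 15.179039001464844 (26, 83, 31, 23) [0.53046284 0.16390458 0.084     ]
```

>>> move_arm(plan=[[-0.012, 0.001, 0, 0, 0, 0, -1], [-0.025, 0.001, 0, 0, 0, 0, -1], [-0.037, 0.001, 0, 0, 0, 0, -1], [-0.05, 0.001, 0, 0, 0, 0, -1], [-0.062, 0.001, 0, 0, 0, 0, -1], [-0.0745, 0.001, 0, 0, 0, 0, -1], [-0.0745, 0.001, 0, 0, 0, 0, -1], [-0.0745, 0.001, 0.005, 0, 0, 0, -1], [-0.0745, 0.001, 0.0102, 0, 0, 0, -1], [-0.0745, 0.001, 0.0102, 0, 0, 0, -1], [-0.0745, 0.001, 0.0102, 0, 0, 0, -1]])

```text
t: 6.45
tcp_pos: [0.4992, 0.1426, 0.0233]
orientation: [[-0.767, -0.642, -0.0], [-0.642, 0.767, 0.0], [0.0, 0.0, -1.0]]
ft_force: [-2.4, -0.1, 6.4]
width: 0.0128
grasp_force: 64.8
```

>>> move_arm(plan=[[0, 0, -0.001, 0, 0, 0, 0.1], [0, 0, -0.001, 0, 0, 0, 0.1], [0, 0, -0.001, 0, 0, 0, 0.1], [0, 0, -0.001, 0, 0, 0, 0.1], [0, 0, -0.03, 0, 0, 0, 0.1], [0, 0, -0.06, 0, 0, 0, 0.1], [0, 0, -0.09, 0, 0, 0, 0.1], [0.05, 0, -0.15, 0, 0, 0, 0.1], [0.1, 0, -0.2, 0, 0, 0, 0.1], [0.15, 0, -0.25, 0, 0, 0, 0.1], [0.15, 0, -0.25, 0, 0, 0, 0.1], [0.15, 0, -0.25, 0, 0, 0, 0.1]])

```text
t: 7.65
tcp_pos: [0.4076, 0.065, 0.2254]
orientation: [[-0.768, -0.641, 0.006], [-0.641, 0.768, 0.0], [-0.005, -0.003, -1.0]]
ft_force: [-0.3, 0.6, -0.5]
width: 0.0471
grasp_force: 0.0
```

```bash
python3 - <<'E'
from h import *
C=cam("wrist"); im=manip.snapshot("wrist"); cv2.imwrite("pics/w3.png",im)
s=cv2.imwrite("pics/s3.png",cv2.resize(manip.snapshot("scene")[170:330,200:420],None,fx=3,fy=3,interpolation=cv2.INTER_CUBIC))
print(proj(C,[.575,.2055,.076]))
E
```

```text
[261.79792886 356.60191825]
```

View pics/w3.png

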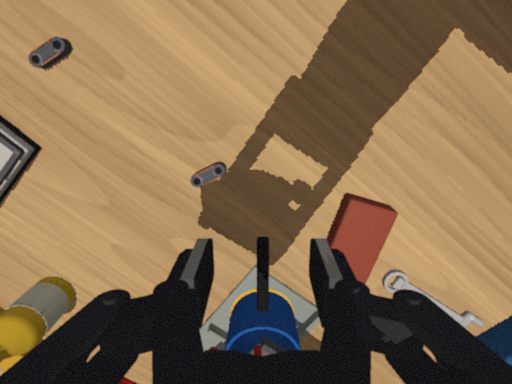

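View pics/s3.png

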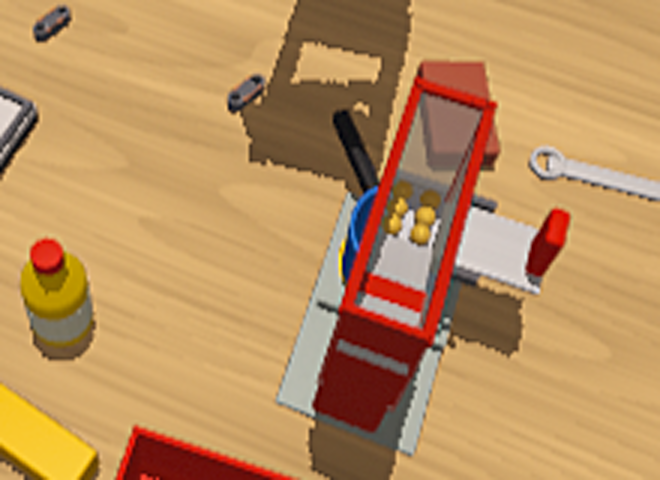

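```bash
python3 - <<'E'
from h import *
from scipy.optimize import least_squares
im=cv2.imread("pics/w3.png"); C=cam("wrist"); hs=cv2.cvtColor(im,cv2.COLOR_BGR2HSV)
y=cv2.inRange(hs,(20,120,100),(35,255,255)); b=cv2.inRange(hs,(100,120,30),(125,255,255))
for u in(236,242,248,276,283,290):
    yy=np.nonzero(y[270:340,u])[0]; bb=np.nonzero(b[270:380,u])[0]
    if len(yy) and len(bb): print(u,270+yy.min(),270+bb.min(),(px(C,u,270+yy.min(),.006)-[.575,.2055,0])[:2].round(4),(px(C,u,270+bb.min(),.006)-[.575,.2055,0])[:2].round(4), np.hypot(*(px(C,u,270+bb.min(),.006)-[.575,.2055,0])[:2]).round(4))
E
```

```text
236 299 305 [-0.0008 -0.0436] [ 0.0065 -0.0377] 0.0382
242 294 298 [-0.012  -0.0423] [-0.0071 -0.0384] 0.0391
248 291 295 [-0.0206 -0.0392] [-0.0158 -0.0353] 0.0387
276 291 295 [-0.0442 -0.011 ] [-0.0395 -0.007 ] 0.0401
283 295 299 [-0.0454  0.0001] [-0.0407  0.0042] 0.0409
290 302 308 [-0.0432  0.0144] [-0.036   0.0207] 0.0415
```

```bash
python3 - <<'E'
from h import *
def lines(a,b):
    (o1,d1),(o2,d2)=a,b; t=np.linalg.lstsq(np.c_[d1,-d2],o2-o1,rcond=None)[0]; return o1+d1*t[0],o2+d2*t[1]
pts={}
for n in("top","scene"):
    im=cv2.imread(f"pics/{n}0.png"); hs=cv2.cvtColor(im,cv2.COLOR_BGR2HSV)
    m=cv2.inRange(hs,(0,150,120),(8,255,255))|cv2.inRange(hs,(172,150,120),(180,255,255))
    u0,u1,v0,v1={"top":(132,154,172,194),"scene":(374,396,230,265)}[n]
    v,u=np.nonzero(m[v0:v1,u0:u1]); print(n,len(u),u.min()+u0,u.max()+u0,v.min()+v0,v.max()+v0,u.mean()+u0,v.mean()+v0)
    C=cam(n); pts[n]=(C[2],px(C,u.mean()+u0,v.mean()+v0,0)-C[2])
print(lines(*pts.values()))
C=cam("top"); S=cam("scene")
for z in(.124,.134,.144):
    print(z,proj(C,[.575,.3035,z+.018]),proj(S,[.575,.3035,z+.018]))
E
```

```text
top 49 138 142 177 187 140.0204081632653 181.6122448979592
scene 84 375 389 239 259 385.0833333333333 245.98809523809524
(array([0.57063319, 0.30466237, 0.14616222]), array([0.57067141, 0.30447041, 0.14610894]))
0.124 [140.89905064 180.35931454] [383.64601058 248.33563294]
0.134 [139.89015468 179.85769812] [384.98372775 246.29550012]
0.144 [138.86400744 179.34750448] [386.35065485 244.21081967]
```

```bash
python3 - <<'E'
from h import *
print(delta([.573,.304,.30],3.15)); print(delta([.573,.304,.115],3.15))
E
```

```text
[-3.493e-01  9.590e-02 -9.630e-02 -0.000e+00  2.000e-04  1.095e-01]
[-3.490e-01  9.600e-02  1.350e-01 -0.000e+00  2.000e-04  1.095e-01]
```

>>> move_arm(plan=[[0, 0, -0.06, 0, 0, 0, 0.2], [-0.05, 0.01, -0.096, 0, 0, 0.02, 0.2], [-0.1, 0.03, -0.096, 0, 0, 0.04, 0.2], [-0.15, 0.04, -0.096, 0, 0, 0.06, 0.2], [-0.2, 0.055, -0.096, 0, 0, 0.08, 0.2], [-0.25, 0.07, -0.096, 0, 0, 0.1, 0.2], [-0.3, 0.085, -0.096, 0, 0, 0.1095, 0.2], [-0.349, 0.096, -0.096, 0, 0, 0.1095, 0.2], [-0.349, 0.096, -0.096, 0, 0, 0.1095, 0.2], [-0.349, 0.096, -0.096, 0, 0, 0.1095, 0.2], [-0.349, 0.096, -0.05, 0, 0, 0.1095, 0.2], [-0.349, 0.096, 0, 0, 0, 0.1095, 0.2], [-0.349, 0.096, 0.04, 0, 0, 0.1095, 0.2], [-0.349, 0.096, 0.07, 0, 0, 0.1095, 0.2], [-0.349, 0.096, 0.07, 0, 0, 0.1095, 0.2]])

```text
t: 9.25
tcp_pos: [0.5696, 0.3019, 0.1625]
orientation: [[-1.0, -0.009, -0.008], [-0.009, 1.0, -0.005], [0.008, -0.004, -1.0]]
ft_force: [-0.6, 0.0, 0.3]
width: 0.0513
grasp_force: 0.0
```

```bash
python3 - <<'E'
from h import *
C=cam("wrist"); im=manip.snapshot("wrist"); cv2.imwrite("pics/w4.png",im)
print(delta([.573,.304,.115],3.15),proj(C,[.573,.304,.15]))
E
```

```text
[-0.0026  0.0016  0.0627 -0.0003 -0.0006  0.0001] [264.40480694 246.31484861]
```

View pics/w4.png

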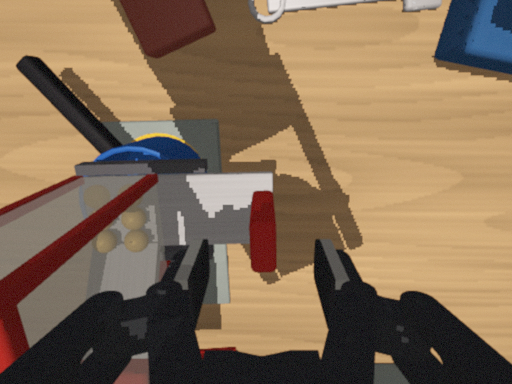

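>>> move_arm(plan=[[-0.002, 0, 0.03, 0, 0, 0, 0.2], [-0.002, 0, 0.058, 0, 0, 0, 0.2], [-0.002, 0, 0.058, 0, 0, 0, 0.2], [-0.002, 0, 0.058, 0, 0, 0, -1], [-0.002, 0, 0.058, 0, 0, 0, -1], [-0.002, 0, 0.058, 0, 0, 0, -1], [-0.002, 0, 0.058, 0, 0, 0, -1], [-0.002, 0, 0.058, 0, 0, 0, -1], [-0.002, 0, 0.058, 0, 0, 0, -1]])

```text
t: 10.2
tcp_pos: [0.5752, 0.3043, 0.1226]
orientation: [[-1.0, -0.011, 0.004], [-0.011, 1.0, 0.001], [-0.004, 0.001, -1.0]]
ft_force: [0.6, -1.1, 6.2]
width: 0.0133
grasp_force: 58.5
```

>>> move_arm(plan=[[0, 0, -0.004, 0, 0, 0, -1], [0, 0.01, -0.004, 0, 0, 0, -1], [0, 0.02, -0.004, 0, 0, 0, -1], [0, 0.03, -0.004, 0, 0, 0, -1], [0, 0.04, -0.004, 0, 0, 0, -1], [0, 0.05, -0.004, 0, 0, 0, -1], [0, 0.0565, -0.004, 0, 0, 0, -1], [0, 0.0565, -0.004, 0, 0, 0, -1], [0, 0.0565, -0.004, 0, 0, 0, -1], [0, 0.0565, -0.004, 0, 0, 0, -1], [0, 0.0565, -0.004, 0, 0, 0, -1], [0, 0.0565, -0.004, 0, 0, 0, -1], [0, 0.0565, -0.004, 0, 0, 0, -1], [0, 0.0565, -0.004, 0, 0, 0, -1], [0, 0.0565, -0.004, 0, 0, 0, -1], [0, 0.0565, -0.004, 0, 0, 0, -1]])

```text
t: 11.8
tcp_pos: [0.5734, 0.3479, 0.1228]
orientation: [[-1.0, -0.01, -0.001], [-0.01, 1.0, -0.003], [0.001, -0.003, -1.0]]
ft_force: [3.9, -7.2, -8.6]
width: 0.0134
grasp_force: 60.9
```

```bash
python3 - <<'E'
from h import *
a=manip.snapshot("wrist")[100:300,0:300]; b=manip.snapshot("scene")[170:320,270:420]
cv2.imwrite("pics/w5.png",np.hstack([cv2.resize(a,(600,400))[:,:400],cv2.resize(b,(400,400),interpolation=cv2.INTER_CUBIC)]))
E
```

```text
(no output)
```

View pics/w5.png

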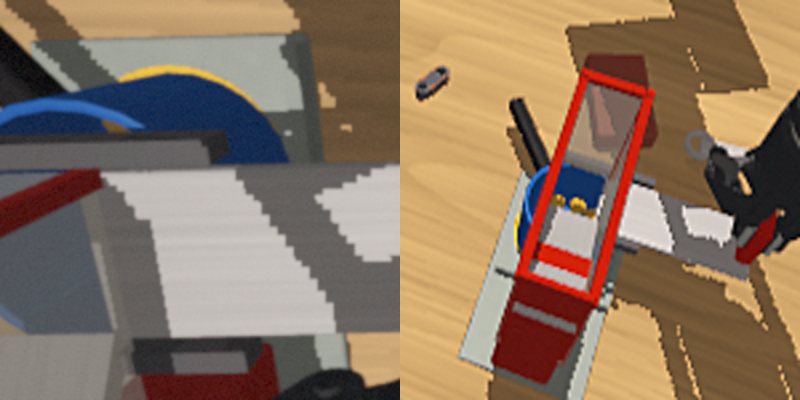

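```bash
python3 - <<'E'
from h import *
b=manip.snapshot("scene")[220:290,310:380]; t=manip.snapshot("top")[110:215,135:225]
cv2.imwrite("pics/w6.png",np.hstack([cv2.resize(b,(400,400),interpolation=cv2.INTER_CUBIC),cv2.resize(t,(343,400),interpolation=cv2.INTER_CUBIC)]))
S=cam("scene");T=cam("top")
for p in([.597,.2055,.094],[.575,.2055,.094],[.612,.2055,.02],[.575,.2055,.02],[.553,.2055,.094],[.727,.2055,.236]): print(p,((proj(S,p)-[310,220])*400/70).round(),((proj(T,p)-[135,110])*3.81).round())
E
```

```text
[0.597, 0.2055, 0.094] [132. 170.] [162. 251.]
[0.575, 0.2055, 0.094] [148. 125.] [161. 278.]
[0.612, 0.2055, 0.02] [ 92. 274.] [180. 248.]
[0.575, 0.2055, 0.02] [118. 201.] [179. 290.]
[0.553, 0.2055, 0.094] [163.  81.] [160. 305.]
[0.727, 0.2055, 0.236] [ 86. 323.] [128.  43.]
```

View pics/w6.png

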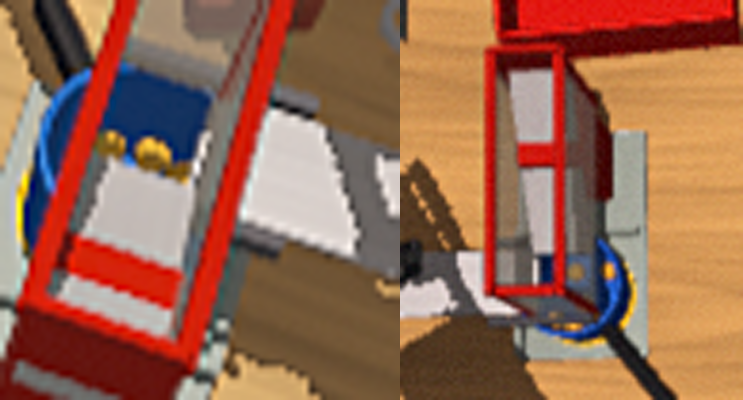

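>>> move_arm(plan=[[0, -0.01, 0, 0, 0, 0, -1], [0, -0.02, 0, 0, 0, 0, -1], [0, -0.03, 0, 0, 0, 0, -1], [0, -0.04, 0, 0, 0, 0, -1], [0, -0.05, 0, 0, 0, 0, -1], [0, -0.058, 0, 0, 0, 0, -1], [0, -0.058, 0, 0, 0, 0, -1], [0, -0.058, 0, 0, 0, 0, -1], [0, -0.058, 0, 0, 0, 0, -1], [0, -0.058, 0, 0, 0, 0, -1]])

```text
t: 13.0
tcp_pos: [0.5751, 0.3028, 0.1229]
orientation: [[-1.0, -0.01, 0.002], [-0.01, 1.0, 0.0], [-0.002, 0.0, -1.0]]
ft_force: [7.7, -1.1, -12.7]
width: 0.0133
grasp_force: 60.5
```

>>> move_arm(plan=[[0, -0.0025, 0.0015, 0, 0, 0, -1], [0, -0.0025, 0.0015, 0, 0, 0, -1], [0, -0.0025, 0.0015, 0, 0, 0, -1]])

```text
t: 13.3
tcp_pos: [0.5751, 0.3028, 0.1228]
orientation: [[-1.0, -0.009, 0.003], [-0.009, 1.0, 0.004], [-0.003, 0.004, -1.0]]
ft_force: [6.2, 4.5, -9.8]
width: 0.0134
grasp_force: 61.2
```

>>> move_arm(plan=[[0, 0.0025, 0, 0, 0, 0, 0.2], [0, 0.0025, 0, 0, 0, 0, 0.2], [0, 0.0025, 0, 0, 0, 0, 0.2], [0, 0.0025, 0, 0, 0, 0, 0.2], [0, 0.0025, -0.05, 0, 0, 0, 0.2], [0, 0.0025, -0.1, 0, 0, 0, 0.2], [0, 0.0025, -0.16, 0, 0, 0, 0.2], [0, 0.0025, -0.22, 0, 0, 0, 0.2], [0, 0.0025, -0.22, 0, 0, 0, 0.2], [0, 0.0025, -0.22, 0, 0, 0, 0.2]])

```text
t: 14.3
tcp_pos: [0.5742, 0.3029, 0.3001]
orientation: [[-1.0, -0.009, 0.003], [-0.009, 1.0, 0.002], [-0.003, 0.002, -1.0]]
ft_force: [-0.1, -0.7, -0.9]
width: 0.0509
grasp_force: 0.0
```

```bash
python3 - <<'E'
from h import *
print(delta([.43,.085,.28],3.84),delta([.43,.085,.2],3.84))
t=manip.snapshot("scene"); hs=cv2.cvtColor(t,cv2.COLOR_BGR2HSV)
m=cv2.inRange(hs,(0,150,120),(8,255,255))|cv2.inRange(hs,(172,150,120),(180,255,255))
v,u=np.nonzero(m[230:265,374:396]); print(u.mean()+374,v.mean()+230)
E
```

```text
[ 1.828e-01 -2.708e-01  2.420e-02  1.000e-04  5.000e-04 -1.097e-01] [ 1.830e-01 -2.710e-01  1.242e-01  1.000e-04  5.000e-04 -1.097e-01]
384.9375 245.0625
```

>>> move_arm(plan=[[0.04, -0.02, 0.0, 0, 0, 0, 0.2], [0.08, -0.05, 0, 0, 0, -0.02, 0.2], [0.11, -0.1, 0, 0, 0, -0.04, 0.2], [0.14, -0.15, 0, 0, 0, -0.06, 0.2], [0.16, -0.2, 0, 0, 0, -0.08, 0.2], [0.183, -0.25, 0.03, 0, 0, -0.1, 0.2], [0.183, -0.271, 0.08, 0, 0, -0.11, 0.2], [0.183, -0.271, 0.124, 0, 0, -0.11, 0.2], [0.183, -0.271, 0.124, 0, 0, -0.11, 0.2], [0.183, -0.271, 0.124, 0, 0, -0.11, 0.2], [0.183, -0.271, 0.124, 0, 0, -0.11, 0.2]])

```text
t: 15.45
tcp_pos: [0.4308, 0.0852, 0.2004]
orientation: [[-0.764, -0.645, 0.002], [-0.645, 0.764, 0.0], [-0.002, -0.001, -1.0]]
ft_force: [-0.7, -0.7, -0.3]
width: 0.0514
grasp_force: 0.0
```

```bash
python3 - <<'E'
from h import *
print(delta([.4992,.1426,.14],3.84),delta([.4992,.1426,.0245],3.84))
C=cam("wrist"); im=manip.snapshot("wrist"); cv2.imwrite("pics/w7.png",im)
for y in(.0,.097-.136,): print(proj(C,np.array([.4992,.1426,.051])+y*np.array([.766,.642,0])))
m=cv2.inRange(im,(0,0,0),(40,40,40))
for v in range(180,330,15): 
    u=np.nonzero(m[v,235:295])[0]; print(v,u.min()+235 if len(u) else 0,u.max()+235 if len(u) else 0)
E
```

```text
[-0.1114 -0.0002  0.0757 -0.0002  0.0003  0.0004] [-1.112e-01 -1.000e-04  2.200e-01 -2.000e-04  3.000e-04  4.000e-04]
[260.73002903 257.83452954]
[260.84878448 222.94114867]
180 0 0
195 0 0
210 0 0
225 255 267
240 255 267
255 255 267
270 255 267
285 255 266
300 255 266
315 0 0
```

Handle is exactly where left. Grip it, then lift slightly.

>>> move_arm(plan=[[-0.05, 0, 0.04, 0, 0, 0, 0.2], [-0.1, 0, 0.07, 0, 0, 0, 0.2], [-0.111, 0, 0.1, 0, 0, 0, 0.2], [-0.111, 0, 0.15, 0, 0, 0, 0.2], [-0.111, 0, 0.19, 0, 0, 0, 0.2], [-0.111, 0, 0.22, 0, 0, 0, 0.2], [-0.111, 0, 0.22, 0, 0, 0, 0.2], [-0.111, 0, 0.22, 0, 0, 0, -1], [-0.111, 0, 0.22, 0, 0, 0, -1], [-0.111, 0, 0.22, 0, 0, 0, -1], [-0.111, 0, 0.22, 0, 0, 0, -1], [-0.111, 0, 0.22, 0, 0, 0, -1], [-0.111, 0, 0.22, 0, 0, 0, -1], [-0.111, 0, 0.22, 0, 0, 0, -1]])

```text
t: 16.9
tcp_pos: [0.499, 0.1422, 0.0247]
orientation: [[-0.765, -0.644, 0.004], [-0.644, 0.765, 0.001], [-0.003, -0.002, -1.0]]
ft_force: [-0.2, -0.4, 6.6]
width: 0.0126
grasp_force: 61.6
```

>>> move_arm(plan=[[0, 0, -0.004, 0, 0, 0, -1], [0, 0, -0.009, 0, 0, 0, -1], [0, 0, -0.009, 0, 0, 0, -1], [0, 0, -0.009, 0, 0, 0, -1]])

```text
t: 17.3
tcp_pos: [0.4969, 0.1417, 0.03]
orientation: [[-0.764, -0.645, -0.002], [-0.645, 0.764, -0.001], [0.002, 0.001, -1.0]]
ft_force: [-0.4, -0.3, -2.9]
width: 0.0132
grasp_force: 60.1
```

>>> move_arm(plan=[[0.015, 0, 0, 0, 0, 0, -1], [0.03, 0, 0, 0, 0, 0, -1], [0.045, 0, 0, 0, 0, 0, -1], [0.06, 0, -0.003, 0, 0, 0, -1], [0.075, 0, -0.004, 0, 0, 0, -1], [0.0875, 0, -0.004, 0, 0, 0, -1], [0.0875, 0, -0.004, 0, 0, 0, -1], [0.0875, 0, -0.004, 0, 0, 0, -1]])

```text
t: 18.1
tcp_pos: [0.4445, 0.0967, 0.0337]
orientation: [[-0.765, -0.644, 0.001], [-0.644, 0.765, 0.0], [-0.001, -0.001, -1.0]]
ft_force: [-0.1, 0.8, -4.0]
width: 0.0126
grasp_force: 60.1
```

```bash
python3 - <<'E'
from h import *
print(delta([.5035,-.0697,.034],3.2416))
print(delta([.522,-.203,.066],3.1416))
E
```

```text
[ 7.760e-02 -2.067e-01 -3.000e-04 -0.000e+00  2.000e-04  9.550e-02]
[ 1.672e-01 -3.490e-01 -4.030e-02 -0.000e+00  2.000e-04  1.114e-01]
```

>>> move_arm(plan=[[0.006, -0.014, 0, 0, 0, 0.007, -1], [0.012, -0.03, 0, 0, 0, 0.014, -1], [0.018, -0.047, 0, 0, 0, 0.022, -1], [0.024, -0.065, 0, 0, 0, 0.03, -1], [0.031, -0.083, 0, 0, 0, 0.039, -1], [0.038, -0.101, 0, 0, 0, 0.047, -1], [0.045, -0.119, 0, 0, 0, 0.056, -1], [0.052, -0.137, 0, 0, 0, 0.064, -1], [0.058, -0.155, 0, 0, 0, 0.072, -1], [0.065, -0.173, 0, 0, 0, 0.08, -1], [0.071, -0.19, 0, 0, 0, 0.088, -1], [0.0776, -0.2067, 0, 0, 0, 0.0955, -1], [0.0776, -0.2067, 0, 0, 0, 0.0955, -1], [0.0776, -0.2067, 0, 0, 0, 0.0955, -1]])

```text
t: 19.5
tcp_pos: [0.503, -0.0699, 0.0334]
orientation: [[-0.995, -0.099, -0.001], [-0.099, 0.995, 0.0], [0.001, 0.0, -1.0]]
ft_force: [0.3, 0.6, -3.2]
width: 0.0128
grasp_force: 60.1
```

```bash
python3 - <<'E'
from h import *
print(delta([.522,-.203,.068],3.1416))
im=manip.snapshot("top"); C=cam("top")
b=cv2.inRange(cv2.cvtColor(im,cv2.COLOR_BGR2HSV),(100,120,40),(125,255,255))
print([ (x[0],np.round(x[1][0]),np.round(x[1][1])) for x in blobs(im,(100,120,40),(125,255,255),100)])
cv2.imwrite("pics/t8.png",cv2.resize(im[120:250,190:380],None,fx=4,fy=4,interpolation=cv2.INTER_CUBIC))
print(((proj(C,[.60,-.06,.087])-[190,120])*4).round())
E
```

```text
[-7.000e-03 -1.679e-01 -4.330e-02  0.000e+00 -1.000e-04  1.580e-02]
[(1381.0, array([ 49., 235.]), array([108.,  51.])), (361.0, array([264., 172.]), array([28., 20.])), (1116.5, array([346., 176.]), array([32., 38.]))]
[294. 225.]
```

View pics/t8.png

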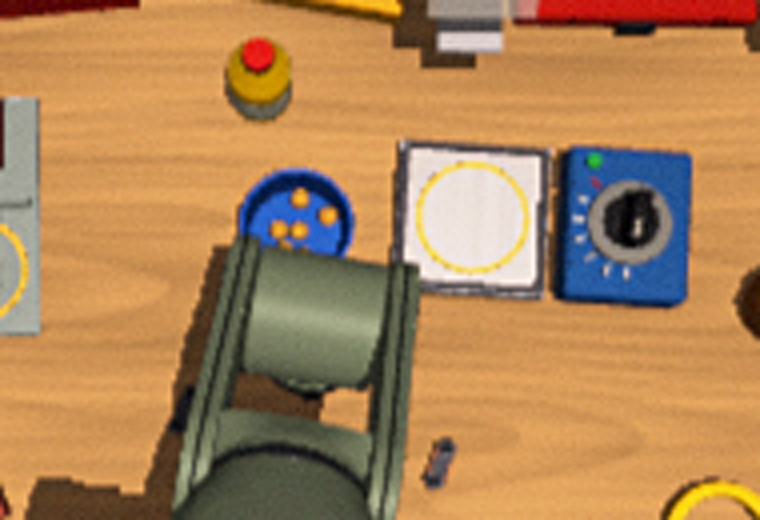

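>>> move_arm(plan=[[0, -0.005, -0.012, 0, 0, 0, -1], [0, -0.015, -0.025, 0, 0, 0.002, -1], [0, -0.03, -0.036, 0, 0, 0.004, -1], [-0.001, -0.048, -0.0433, 0, 0, 0.006, -1], [-0.002, -0.067, -0.0433, 0, 0, 0.008, -1], [-0.003, -0.087, -0.0433, 0, 0, 0.01, -1], [-0.004, -0.107, -0.0433, 0, 0, 0.012, -1], [-0.005, -0.127, -0.0433, 0, 0, 0.014, -1], [-0.006, -0.145, -0.0433, 0, 0, 0.0158, -1], [-0.007, -0.16, -0.0433, 0, 0, 0.0158, -1], [-0.007, -0.168, -0.0433, 0, 0, 0.0158, -1], [-0.007, -0.168, -0.0433, 0, 0, 0.0158, -1], [-0.007, -0.168, -0.0433, 0, 0, 0.0158, -1]])

```text
t: 20.85
tcp_pos: [0.522, -0.2025, 0.0681]
orientation: [[-1.0, -0.001, -0.001], [-0.001, 1.0, 0.0], [0.001, 0.0, -1.0]]
ft_force: [-0.6, 0.0, -3.6]
width: 0.0128
grasp_force: 60.2
```

```bash
python3 - <<'E'
from h import *
from scipy.optimize import least_squares
print(delta([.522,-.203,.0415],3.1416))
im=manip.snapshot("top"); C=cam("top"); s=manip.state()
b=cv2.inRange(cv2.cvtColor(im,cv2.COLOR_BGR2HSV),(100,120,30),(125,255,255))[:,280:328]
k=max(cv2.findContours(b,cv2.RETR_EXTERNAL,cv2.CHAIN_APPROX_NONE)[0],key=cv2.contourArea)[:,0]+[280,0]
print(cv2.boundingRect(k)); P=np.array([px(C,u,v,.07+s["tcp_pos"][2]-.0172)[:2] for u,v in k if v<k[:,1].min()+15])
r=least_squares(lambda q:np.hypot(*(P-q[:2]).T)-.045,P.mean(0),loss="soft_l1",f_scale=.002); print(r.x,np.abs(r.fun).max())
E
```

```text
[-0.     -0.0006  0.0332  0.0001 -0.0001  0.0002]
(296, 154, 30, 29)
[ 0.60857418 -0.20021102] 0.025853937673472726
```

>>> move_arm(plan=[[0, 0, 0.01, 0, 0, 0, -1], [0, 0, 0.02, 0, 0, 0, -1], [0, 0, 0.029, 0, 0, 0, -1], [0, 0, 0.034, 0, 0, 0, -1], [0, 0, 0.034, 0, 0, 0, -1], [0, 0, 0.034, 0, 0, 0, -1]])

```text
t: 21.5
tcp_pos: [0.5212, -0.2024, 0.0419]
orientation: [[-1.0, -0.001, -0.002], [-0.001, 1.0, 0.0], [0.002, 0.0, -1.0]]
ft_force: [-6.3, 0.9, 9.0]
width: 0.0128
grasp_force: 62.3
```

>>> move_arm(plan=[[0, 0, -0.001, 0, 0, 0, 0.1], [0, 0, -0.001, 0, 0, 0, 0.1], [0, 0, -0.001, 0, 0, 0, 0.1], [0, 0, -0.001, 0, 0, 0, 0.1], [0, 0, -0.04, 0, 0, 0, 0.1], [0, 0, -0.09, 0, 0, 0, 0.1], [0.03, 0, -0.14, 0, 0, 0, 0.1], [0.07, 0.02, -0.18, 0, 0, 0, 0.1], [0.07, 0.04, -0.2, 0, 0, 0, 0.1], [0.07, 0.04, -0.2, 0, 0, 0, 0.1], [0.07, 0.04, -0.2, 0, 0, 0, 0.1]])

```text
t: 22.6
tcp_pos: [0.4664, -0.171, 0.2008]
orientation: [[-1.0, -0.002, 0.001], [-0.002, 1.0, -0.001], [-0.001, -0.001, -1.0]]
ft_force: [-0.8, -0.6, 0.1]
width: 0.0469
grasp_force: 0.0
```

```bash
python3 - <<'E'
from h import *
C=cam("wrist"); im=manip.snapshot("wrist"); cv2.imwrite("pics/w9.png",im); print(manip.state()["tcp_pos"])
np.savez("w9.npz",R=C[1],o=C[2])
print(proj(C,[.462,.029,.014]),proj(C,[.463,-.173,.014]),proj(C,[.62,-.203,.094]))
t=cv2.resize(manip.snapshot("top")[120:250,130:380],None,fx=3,fy=3,interpolation=cv2.INTER_CUBIC); cv2.imwrite("pics/t9.png",t)
E
```

```text
[ 0.46621428 -0.17110947  0.19999033]
[451.25747145 161.36380049] [258.87509772 161.94018328] [227.19452875 340.06193999]
```

View pics/w9.png

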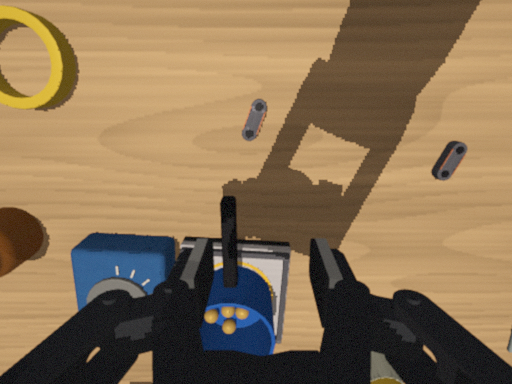

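```bash
python3 - <<'E'
from h import *
C=cam("wrist")
for a,b in[((259,104),(250,133)),((460,147),(443,174))]:
    p,q=px(C,*a,.014),px(C,*b,.014); m=(p+q)/2; y=np.arctan2(*(p-q)[1::-1])%(2*np.pi)
    print(m.round(4),np.linalg.norm(p-q).round(4),y, delta([m[0],m[1],.12],y))
E
```

```text
[ 0.4175 -0.1774  0.014 ] 0.03 2.83036945278616 [ 0.0605 -0.0077  0.0996  0.     -0.0003  0.0497]
[0.4604 0.0285 0.014 ] 0.0314 2.7298640678289208 [ 0.0067  0.2495  0.0996 -0.     -0.0003  0.0657]
```

>>> move_arm(plan=[[0.03, -0.004, 0.04, 0, 0, 0.025, 0], [0.0605, -0.0077, 0.08, 0, 0, 0.0497, 0], [0.0605, -0.0077, 0.12, 0, 0, 0.0497, 0], [0.0605, -0.0077, 0.17, 0, 0, 0.0497, 0], [0.0605, -0.0077, 0.21, 0, 0, 0.0497, 0], [0.0605, -0.0077, 0.235, 0, 0, 0.0497, 0], [0.0605, -0.0077, 0.245, 0, 0, 0.0497, 0], [0.0605, -0.0077, 0.245, 0, 0, 0.0497, 0], [0.0605, -0.0077, 0.245, 0, 0, 0.0497, -1], [0.0605, -0.0077, 0.245, 0, 0, 0.0497, -1], [0.0605, -0.0077, 0.245, 0, 0, 0.0497, -1], [0.0605, -0.0077, 0.245, 0, 0, 0.0497, -1], [0.0605, -0.0077, 0.245, 0, 0, 0.0497, -1], [0.0605, -0.0077, 0.245, 0, 0, 0.0497, -1]])

```text
t: 24.1
tcp_pos: [0.4187, -0.1775, 0.006]
orientation: [[-0.952, 0.306, 0.002], [0.306, 0.952, -0.001], [-0.003, -0.0, -1.0]]
ft_force: [0.3, -0.6, 7.0]
width: 0.0142
grasp_force: 59.7
```

>>> move_arm(plan=[[0, 0, -0.04, 0, 0, 0, -1], [0, 0, -0.09, 0, 0, 0, -1], [0, 0, -0.14, 0, 0, 0, -1], [0, 0, -0.19, 0, 0, 0, -1], [0, 0, -0.2, 0, 0, 0, -1], [0, 0, -0.2, 0, 0, 0, -1]])

```text
t: 24.7
tcp_pos: [0.4184, -0.1773, 0.1663]
orientation: [[-0.952, 0.306, 0.003], [0.306, 0.952, -0.002], [-0.004, -0.0, -1.0]]
ft_force: [0.7, 0.2, -1.6]
width: 0.0142
grasp_force: 58.9
```

```bash
python3 - <<'E'
from h import *
from scipy.optimize import least_squares
im=cv2.imread("pics/w9.png"); f=np.load("w9.npz"); C=(manip.camera_params("wrist"),f["R"],f["o"])
# tub foot/rim check: near rim & handle end from the earlier wrist view
print("hend",px(C,229,198,.069))
im=manip.snapshot("top"); C=cam("top")
b=cv2.inRange(cv2.cvtColor(im,cv2.COLOR_BGR2HSV),(100,120,30),(125,255,255))[140:215,285:328]
k=max(cv2.findContours(b,cv2.RETR_EXTERNAL,cv2.CHAIN_APPROX_NONE)[0],key=cv2.contourArea)[:,0]+[285,140]
print(cv2.boundingRect(k)); P=np.array([px(C,u,v,.094)[:2] for u,v in k if v<k[:,1].min()+15])
r=least_squares(lambda q:np.hypot(*(P-q[:2]).T)-.045,P.mean(0),loss="soft_l1",f_scale=.002); print(r.x,np.abs(r.fun).max())
x,y=r.x
print(delta([x,y,.17],np.pi-.31),delta([x,y,.09],np.pi-.31))
E
```

```text
hend [ 0.48399764 -0.19974636  0.069     ]
(295, 156, 30, 30)
[ 0.61918945 -0.20161936] 0.002962886237806446
[-2.497e-01  4.780e-02 -6.600e-03 -0.000e+00 -0.000e+00 -2.000e-04] [-2.497e-01  4.780e-02  9.340e-02 -0.000e+00 -0.000e+00 -2.000e-04]
```

>>> move_arm(plan=[[-0.05, 0.01, -0.007, 0, 0, 0, -1], [-0.1, 0.02, -0.007, 0, 0, 0, -1], [-0.15, 0.03, -0.007, 0, 0, 0, -1], [-0.2, 0.04, -0.007, 0, 0, 0, -1], [-0.25, 0.048, -0.007, 0, 0, 0, -1], [-0.25, 0.048, -0.007, 0, 0, 0, -1], [-0.25, 0.048, 0.02, 0, 0, 0, -1], [-0.25, 0.048, 0.05, 0, 0, 0, -1], [-0.25, 0.048, 0.08, 0, 0, 0, -1], [-0.25, 0.048, 0.112, 0, 0, 0, -1], [-0.25, 0.048, 0.116, 0, 0, 0, -1], [-0.25, 0.048, 0.116, 0, 0, 0, -1], [-0.25, 0.048, 0.116, 0, 0, 0, -0.35], [-0.25, 0.048, 0.116, 0, 0, 0, -0.35], [-0.25, 0.048, 0.116, 0, 0, 0, -0.35], [-0.25, 0.048, 0.116, 0, 0, 0, -0.35], [-0.25, 0.048, 0.06, 0, 0, 0, -0.35], [-0.25, 0.048, 0.0, 0, 0, 0, -0.35], [-0.25, 0.048, -0.05, 0, 0, 0, -0.35], [-0.25, 0.048, -0.05, 0, 0, 0, -0.35]])

```text
t: 26.75
tcp_pos: [0.6232, -0.2029, 0.2128]
orientation: [[-0.952, 0.306, 0.014], [0.306, 0.952, -0.005], [-0.014, -0.0, -1.0]]
ft_force: [-0.0, -0.4, 0.1]
width: 0.0278
grasp_force: 0.0
```

```bash
python3 - <<'E'
from h import *
print(delta([.4604,.0285-.0,.2],2.73))
E
```

```text
[2.825e-01 2.130e-01 1.180e-02 1.000e-04 2.300e-03 1.600e-02]
```

>>> move_arm(plan=[[0.05, 0.04, 0.01, 0, 0, 0.016, 0], [0.1, 0.08, 0.02, 0, 0, 0.016, 0], [0.15, 0.12, 0.03, 0, 0, 0.016, 0], [0.2, 0.16, 0.04, 0, 0, 0.016, 0], [0.25, 0.2, 0.05, 0, 0, 0.016, 0], [0.282, 0.213, 0.05, 0, 0, 0.016, 0], [0.282, 0.213, 0.05, 0, 0, 0.016, 0], [0.282, 0.213, 0.05, 0, 0, 0.016, 0], [0.282, 0.213, 0.05, 0, 0, 0.016, 0]])

```text
t: 27.65
tcp_pos: [0.4584, 0.029, 0.1652]
orientation: [[-0.916, 0.401, 0.002], [0.401, 0.916, -0.0], [-0.002, 0.0, -1.0]]
ft_force: [0.1, 0.1, -0.7]
width: 0.0425
grasp_force: 0.0
```

```bash
python3 - <<'E'
from h import *
C=cam("wrist"); im=manip.snapshot("wrist"); p=proj(C,[.4604,.0285,.014]); s=manip.state(); print(s["tcp_pos"],p)
m=cv2.inRange(cv2.cvtColor(im,cv2.COLOR_BGR2HSV),(0,0,0),(180,110,110)); m[260:]=0
for k in cv2.findContours(m,cv2.RETR_EXTERNAL,cv2.CHAIN_APPROX_NONE)[0]:
    if cv2.contourArea(k)>200: print(cv2.contourArea(k),cv2.minAreaRect(k))
print(delta([.4604,.0285,.005],2.73))
t=manip.snapshot("top"); a=cv2.resize(t[140:215,280:335],(440,600),interpolation=cv2.INTER_CUBIC)
w=cv2.resize(im[:300],(360,211)); w=np.vstack([w,np.zeros((389,360,3),np.uint8)])
cv2.imwrite("pics/w10.png",np.hstack([a,w]))
E
```

```text
[0.45849269 0.02882151 0.16514347] [260.94704131 175.88416282]
474.5 ((199.5, 248.5), (21.0, 35.0), 90.0)
504.5 ((322.5, 247.5), (35.0, 23.0), 0.0)
4112.5 ((479.85418701171875, 220.5570526123047), (88.0694808959961, 66.4383773803711), 78.11134338378906)
609.5 ((262.5, 176.0), (46.0, 17.0), 90.0)
[-2.100e-03  5.000e-04  2.002e-01  0.000e+00  2.000e-04 -2.000e-04]
```

View pics/w10.png

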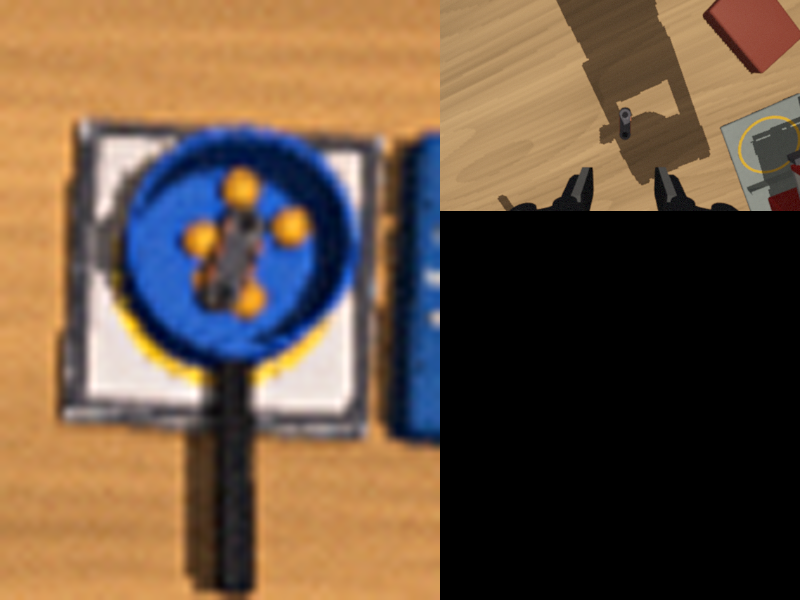

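Link A lies in the tub among the balls; link B at (262,176) is where expected and aligned. Grip it.

>>> move_arm(plan=[[-0.002, 0.001, 0.05, 0, 0, 0, 0], [-0.002, 0.001, 0.1, 0, 0, 0, 0], [-0.002, 0.001, 0.15, 0, 0, 0, 0], [-0.002, 0.001, 0.19, 0, 0, 0, 0], [-0.002, 0.001, 0.2, 0, 0, 0, 0], [-0.002, 0.001, 0.2, 0, 0, 0, 0], [-0.002, 0.001, 0.2, 0, 0, 0, -1], [-0.002, 0.001, 0.2, 0, 0, 0, -1], [-0.002, 0.001, 0.2, 0, 0, 0, -1], [-0.002, 0.001, 0.2, 0, 0, 0, -1], [-0.002, 0.001, 0.2, 0, 0, 0, -1], [-0.002, 0.001, 0.2, 0, 0, 0, -1], [-0.002, 0.001, 0.15, 0, 0, 0, -1], [-0.002, 0.001, 0.1, 0, 0, 0, -1], [-0.002, 0.001, 0.05, 0, 0, 0, -1], [-0.002, 0.001, 0, 0, 0, 0, -1], [-0.002, 0.001, 0, 0, 0, 0, -1]])

```text
t: 29.45
tcp_pos: [0.4627, 0.0298, 0.171]
orientation: [[-0.916, 0.4, 0.013], [0.4, 0.917, 0.0], [-0.012, 0.006, -1.0]]
ft_force: [1.0, -0.5, -0.8]
width: 0.0138
grasp_force: 58.9
```

```bash
python3 - <<'E'
from h import *
print(delta([.621,-.203,.165],2.73),delta([.621,-.203,.08],2.73))
E
```

```text
[-0.2976 -0.1876  0.01    0.0009  0.0019  0.    ] [-0.2963 -0.1883  0.1162  0.0009  0.0019  0.    ]
```

>>> move_arm(plan=[[-0.05, -0.031, 0, 0, 0, 0, -1], [-0.1, -0.062, 0, 0, 0, 0, -1], [-0.15, -0.093, 0, 0, 0, 0, -1], [-0.2, -0.124, 0, 0, 0, 0, -1], [-0.25, -0.155, 0, 0, 0, 0, -1], [-0.3, -0.185, 0, 0, 0, 0, -1], [-0.3, -0.185, 0, 0, 0, 0, -1], [-0.3, -0.185, 0, 0, 0, 0, -1], [-0.3, -0.185, 0.04, 0, 0, 0, -1], [-0.3, -0.185, 0.07, 0, 0, 0, -1], [-0.3, -0.185, 0.1, 0, 0, 0, -1], [-0.3, -0.185, 0.106, 0, 0, 0, -1], [-0.3, -0.185, 0.106, 0, 0, 0, -1]])

```text
t: 30.75
tcp_pos: [0.619, -0.2008, 0.0798]
orientation: [[-0.917, 0.399, -0.002], [0.399, 0.917, 0.001], [0.002, -0.0, -1.0]]
ft_force: [0.6, 0.5, -0.9]
width: 0.0135
grasp_force: 58.9
```

>>> move_arm(plan=[[0, 0, 0, 0, 0, 0, -0.35], [0, 0, 0, 0, 0, 0, -0.35], [0, 0, 0, 0, 0, 0, -0.35], [0, 0, 0, 0, 0, 0, -0.35], [0, 0, -0.05, 0, 0, 0, -0.35], [0, 0, -0.1, 0, 0, 0, -0.35], [0.03, 0, -0.15, 0, 0, 0, -0.35], [0.1, 0, -0.15, 0, 0, 0, -0.35], [0.16, 0, -0.15, 0, 0, 0, -0.35], [0.2, 0, -0.15, 0, 0, 0, -0.35], [0.2, 0, -0.15, 0, 0, 0, -0.35], [0.2, 0, -0.15, 0, 0, 0, -0.35]])

```text
t: 31.95
tcp_pos: [0.4735, -0.1381, 0.2011]
orientation: [[-0.917, 0.4, 0.002], [0.4, 0.917, -0.001], [-0.003, 0.0, -1.0]]
ft_force: [0.8, -0.4, 0.4]
width: 0.0277
grasp_force: 0.0
```

```bash
python3 - <<'E'
from h import *
t=manip.snapshot("top"); s=manip.snapshot("scene"); w=manip.snapshot("wrist")
z=lambda i,d:cv2.resize(i,d,interpolation=cv2.INTER_CUBIC)
cv2.imwrite("pics/c11.png",np.vstack([np.hstack([z(t[140:215,285:375],(360,300)),z(s[150:250,110:240],(390,300))]),np.hstack([z(w,(400,300)),z(t[70:283,100:350],(350,300))])]))
E
```

```text
(no output)
```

View pics/c11.png

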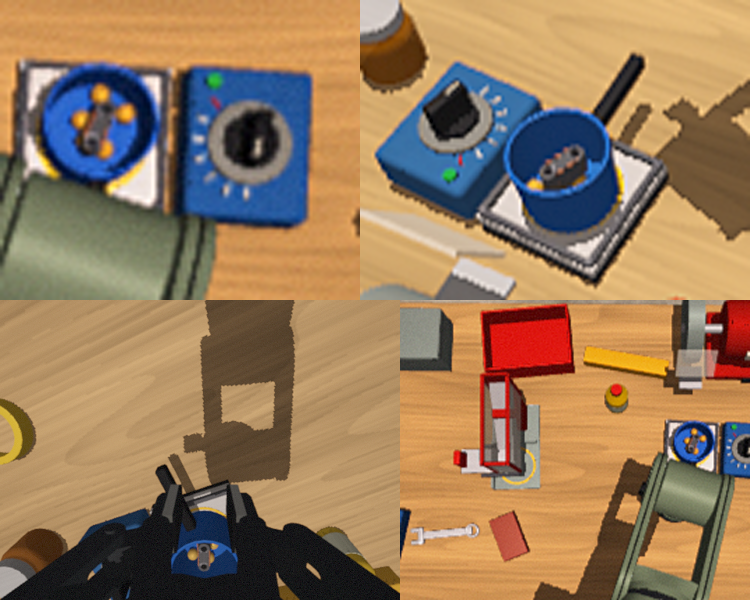

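```bash
python3 - <<'E'
from h import *
C=cam("top"); k=px(C,130+632/2.9,110+188/2.9,.092); print(k); print(delta([k[0],k[1],.2],3.1))
E
```

```text
[ 0.60683238 -0.3195703   0.092     ]
[-2.419e-01 -1.412e-01  8.000e-04 -0.000e+00  2.000e-04 -5.890e-02]
```

>>> move_arm(plan=[[-0.05, -0.028, 0, 0, 0, -0.02, 0.1], [-0.1, -0.056, 0, 0, 0, -0.04, 0.1], [-0.15, -0.084, 0, 0, 0, -0.059, 0.1], [-0.2, -0.113, 0, 0, 0, -0.059, 0.1], [-0.242, -0.141, 0, 0, 0, -0.059, 0.1], [-0.242, -0.141, 0, 0, 0, -0.059, 0.1], [-0.242, -0.141, 0, 0, 0, -0.059, 0.1], [-0.242, -0.141, 0, 0, 0, -0.059, 0.1]])

```text
t: 32.9
tcp_pos: [0.6054, -0.3182, 0.1996]
orientation: [[-0.999, 0.041, -0.001], [0.041, 0.999, 0.001], [0.001, 0.001, -1.0]]
ft_force: [-0.5, -0.1, 0.5]
width: 0.0471
grasp_force: 0.0
```

```bash
python3 - <<'E'
from h import *
C=cam("wrist"); w=manip.snapshot("wrist"); print(manip.state()["tcp_pos"],proj(C,[.607,-.32,.092]))
cv2.imwrite("pics/w12.png",w)
E
```

```text
[ 0.60527533 -0.31795565  0.20015315] [258.40925401 189.73464522]
```

View pics/w12.png

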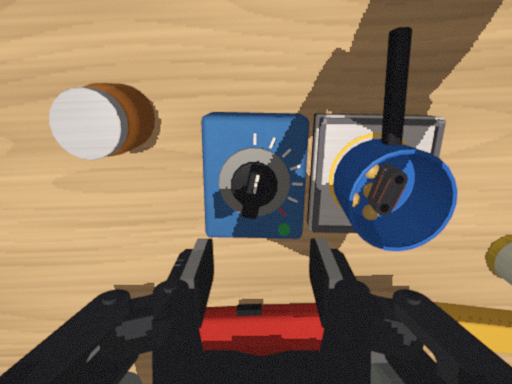

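The view shows the black bar from about (262,165) to (248,215) and the tub loaded on the deck. That was one picture over my allowance of 14, so the rest goes by numbers only.

```bash
python3 - <<'E'
from h import *
w=cv2.imread("pics/w12.png"); C=cam("wrist")
g=w.max(2); m=(g<60).astype(np.uint8); m[:155]=0;m[225:]=0;m[:,:215]=0;m[:,:][:,295:]=0
k=max(cv2.findContours(m,cv2.RETR_EXTERNAL,cv2.CHAIN_APPROX_NONE)[0],key=cv2.contourArea)
r=cv2.minAreaRect(k); B=cv2.boxPoints(r); print(cv2.contourArea(k),r)
for row in range(160,224,4): print(row,''.join('#' if x<40 else '+' if x<80 else 'w' if x>150 else '.' for x in g[row,215:300:2]))
W=np.array([px(C,*b,.092)[:2] for b in B]); print(W.round(4))
d=(B[0]-B[1],B[1]-B[2]); print(px(C,*r[0],.092),[np.linalg.norm(W[0]-W[1]),np.linalg.norm(W[1]-W[2])])
# grey disc
s=cv2.cvtColor(w,cv2.COLOR_BGR2HSV); q=cv2.inRange(s,(0,0,85),(180,50,150))[140:225,210:297]
v,u=np.nonzero(q); print("disc",u.min()+210,u.max()+210,v.min()+140,v.max()+140)
E
```

```text
1801.0 ((251.6592559814453, 187.6161651611328), (45.65583801269531, 54.01039123535156), 41.82017135620117)
160 wwwwww.wwwwwwwwwwwwww.wwwwww++++++.........
164 wwww.wwwwwwww.+++++##++#+..+++++++++.......
168 wwwwwwwwwww.++++++##########++++++++.....ww
172 wwwwwwwww.+++++++##+##########++++.+++.+.ww
176 ww.wwwwww++++++++#++.w.#######++++++++.....
180 ww.wwwww+++++++++#++ww+########+++++++.....
184 ww.wwwww++++++++#+++w.#########+++++++.....
188 ww......+++++####+++.##########+++++++.....
192 ..++++++++######+++..##########++++++......
196 ...+++++++####################++++.++......
200 .....++++.++################+++++++........
204 .+....++++++++############++++++++.........
208 ...+....++.+++########++++++++++.+.........
212 .+...+....ww.+########+++++++.............+
216 .......wwwww.+#######++............+.......
220 wwwwwwwwwww.+.++...........................
[[ 0.6081 -0.3543]
 [ 0.5758 -0.323 ]
 [ 0.6021 -0.2965]
 [ 0.6365 -0.3276]]
[ 0.60509584 -0.32524396  0.092     ] [np.float64(0.04497400943009877), np.float64(0.03732212380855566)]
disc 219 296 144 212
```

```bash
python3 - <<'E'
from h import *
C=cam("top"); W=cam("wrist")
print("deck",px(C,308,174.25,.024))
for z in(.05,.06,.07): print(z,"top disc",px(C,347.5,175.5,z)[:2].round(4),"wrist disc",px(W,254.5,181.5,z)[:2].round(4))
for z in(.085,.092): print(z,px(W,255,188,z)[:2].round(4),px(C,130+632/2.9,110+188/2.9,z)[:2].round(4))
print(proj(W,[.613,-.325,.092]),proj(W,[.613,-.325,.07]),proj(W,[.607,-.321,.092]),proj(W,[.607,-.321,.07]))
# console corners in wrist (blue), z=.048
for u,v in[(203,114),(307,114),(206,237),(301,237)]: print(px(W,u,v,.048)[:2].round(4))
# is bar brighter top face region
w=cv2.imread("pics/w12.png"); g=w.max(2)
for v in(170,180,190,200,210): print(v,g[v,240:276:2])
E
```

```text
deck [ 0.61851044 -0.20489392  0.024     ]
0.05 top disc [ 0.6116 -0.3274] wrist disc [ 0.6121 -0.324 ]
0.06 top disc [ 0.61   -0.3252] wrist disc [ 0.6092 -0.3237]
0.07 top disc [ 0.6083 -0.3231] wrist disc [ 0.6063 -0.3234]
0.085 [ 0.6077 -0.3227] [ 0.608  -0.3211]
0.092 [ 0.6055 -0.3225] [ 0.6068 -0.3196]
[252.42375994 196.71568527] [253.02654093 188.73532492] [256.93088378 189.62600612] [257.20536658 182.11584799]
[ 0.5478 -0.3673]
[ 0.5516 -0.274 ]
[ 0.6692 -0.3759]
[ 0.6731 -0.2797]
170 [60 62 62 62 63 24 21 29 21 35 29 26 20 22 28 25 46 78]
180 [ 53  52  52  55  32  45  55  81 239 178  25  23  22  28  26  24  20  29]
190 [ 30  28  26  33  53  56  39 137  77  20  21  23  24  26  16  24  26  25]
200 [21 26 16 30 18 17 21 30 12 20 26 16 16 33 18 30 67 72]
210 [73 33 28 27 25 27 27 20 23 53 75 74 75 75 79 73 72 72]
```

```bash
python3 - <<'E'
from h import *
print(delta([.608,-.323,.075],2.85))
E
```

```text
[-3.700e-03 -6.200e-03  1.564e-01  1.000e-04 -1.000e-04  4.000e-02]
```

>>> move_arm(plan=[[-0.0037, -0.006, 0.03, 0, 0, 0.02, 0.1], [-0.0037, -0.006, 0.07, 0, 0, 0.04, 0.1], [-0.0037, -0.006, 0.11, 0, 0, 0.04, 0.1], [-0.0037, -0.006, 0.14, 0, 0, 0.04, 0.1], [-0.0037, -0.006, 0.156, 0, 0, 0.04, 0.1], [-0.0037, -0.006, 0.156, 0, 0, 0.04, 0.1], [-0.0037, -0.006, 0.156, 0, 0, 0.04, 0.1], [-0.0037, -0.006, 0.156, 0, 0, 0.04, -1], [-0.0037, -0.006, 0.156, 0, 0, 0.04, -1], [-0.0037, -0.006, 0.156, 0, 0, 0.04, -1], [-0.0037, -0.006, 0.156, 0, 0, 0.04, -1], [-0.0037, -0.006, 0.156, 0, 0, 0.04, -1], [-0.0037, -0.006, 0.156, 0, 0, 0.04, -1]])

```text
t: 34.25
tcp_pos: [0.6091, -0.3242, 0.0771]
orientation: [[-0.958, 0.288, 0.003], [0.288, 0.958, -0.001], [-0.003, -0.001, -1.0]]
ft_force: [0.2, 0.4, 5.7]
width: 0.0122
grasp_force: 61.4
```

```bash
python3 - <<'E'
from h import *
s=manip.state(); print(s["wrist_torque"],s["joints"].round(2),s["tcp_pos"])
E
```

```text
[ 1.47053755e-01  1.02807680e-01 -1.28239551e-04] [-0.51  0.61  1.48  0.    1.05 -1.78] [ 0.60911918 -0.32419243  0.07711741]
```

>>> move_arm(plan=[[0, 0, 0, 0, 0, 0.019, -1], [0, 0, 0, 0, 0, 0.038, -1], [0, 0, 0, 0, 0, 0.057, -1], [0, 0, 0, 0, 0, 0.076, -1], [0, 0, 0, 0, 0, 0.095, -1], [0, 0, 0, 0, 0, 0.114, -1], [0, 0, 0, 0, 0, 0.133, -1], [0, 0, 0, 0, 0, 0.152, -1], [0, 0, 0, 0, 0, 0.171, -1], [0, 0, 0, 0, 0, 0.19, -1], [0, 0, 0, 0, 0, 0.209, -1], [0, 0, 0, 0, 0, 0.228, -1], [0, 0, 0, 0, 0, 0.247, -1], [0, 0, 0, 0, 0, 0.266, -1], [0, 0, 0, 0, 0, 0.285, -1], [0, 0, 0, 0, 0, 0.304, -1], [0, 0, 0, 0, 0, 0.323, -1], [0, 0, 0, 0, 0, 0.342, -1], [0, 0, 0, 0, 0, 0.358, -1], [0, 0, 0, 0, 0, 0.358, -1]])

```text
t: 36.25
tcp_pos: [0.6148, -0.3231, 0.0773]
orientation: [[0.824, 0.567, 0.014], [0.567, -0.824, -0.002], [0.01, 0.01, -1.0]]
ft_force: [13.6, 5.3, 0.2]
width: 0.0123
grasp_force: 76.0
```

```bash
python3 - <<'E'
from h import *
s=manip.state(); print(s["wrist_torque"],s["joints"].round(3),s["tcp_pos"],np.arctan2(s["orientation"][1,0],s["orientation"][0,0]))
E
```

```text
[ 0.71785462 -2.18373043  1.55335715] [-0.503  0.613  1.477  0.005  1.039  0.463] [ 0.61475715 -0.32311573  0.07728512] 0.6031582349791937
```

>>> move_arm(plan=[[0, 0, 0, 0, 0, 0, 0.1], [0, 0, 0, 0, 0, 0, 0.1], [0, 0, 0, 0, 0, 0, 0.1], [0, 0, 0, 0, 0, 0, 0.1], [0, 0, -0.04, 0, 0, 0, 0.1], [0, 0, -0.09, 0, 0, 0, 0.1], [0, 0, -0.14, 0, 0, 0, 0.1], [0, 0, -0.18, 0, 0, 0, 0.1], [0, 0, -0.18, 0, 0, 0, 0.1], [0, 0, -0.18, 0, 0, 0, 0.1]])

```text
t: 37.25
tcp_pos: [0.6081, -0.324, 0.2199]
orientation: [[0.826, 0.564, 0.001], [0.564, -0.826, -0.001], [0.0, 0.001, -1.0]]
ft_force: [-0.0, 0.3, -0.3]
width: 0.0472
grasp_force: 0.0
```

```bash
python3 - <<'E'
from h import *
C=cam("wrist"); w=manip.snapshot("wrist"); cv2.imwrite("pics/w13.png",w); s=manip.state(); print(s["tcp_pos"])
y=np.arctan2(s["orientation"][1,0],s["orientation"][0,0]); print(y)
c=proj(C,[.609,-.3235,.09]); print(c); g=w.max(2); u0,v0=c.astype(int)-[44,36]
for v in range(max(v0,0),v0+72,4): print(v,''.join('#' if x<40 else '+' if x<80 else 'w' if x>150 else '.' for x in g[v,u0:u0+88:2]))
def edges(im): pass
E
```

```text
[ 0.60751791 -0.32364873  0.21831608]
0.5995438539761363
[261.47904018 179.36591537]
143 .++.+.++...++++++++++++++++++++++++++.++++++
147 ..ww.+++++++++++++++++######++++++++++++++.w
151 ..wwwww.+++++++++##############++++++++.wwww
155 www....++++++++##################++++..w.www
159 ++++++++++++++#########.+#########.wwwww.www
163 ++++.++++++++##########..#######+++wwwww.www
167 +++++++++++++##########..###+++++++.wwwwwwww
171 +......++++++##########..###+++++++.wwww.www
175 ++++.+++++++++##+#+++#######+++++++wwwww.www
179 ++.+++.....www.++++++#######+++++.wwwww.wwww
183 +..www.wwwwwwwww.++++##+#+++++++.wwwww.wwwww
187 wwwwwwwwwww.wwwwww.++#++++++#..wwwwwwwwwwwww
191 wwwwwwwwwwwww.wwwwwww++++++++wwwww.wwwwwww..
195 wwwwwwwwwwwwwwww.wwww.+++++++ww.wwwwwwww..ww
199 .wwwwwwwwwwwwwwwwwwwww......wwwwwwwwwww.wwww
203 ww.wwwwwwwwwwwwwwwwwwwwwwwwwwwwwwwwww..wwwww
207 wwwww.wwwwwwwwwwwwwwwwwwwwwwwwwwwww..wwwwwww
211 wwwwwwww.wwwwwwwwwwwwwwwwwwwwwwww..wwwwwwwww
```

```bash
python3 - <<'E'
from h import *
print(delta([.612,-.3237,.075],.6))
E
```

```text
[ 4.800e-03  3.500e-03  1.791e-01 -3.000e-04  2.000e-04 -1.000e-04]
```

>>> move_arm(plan=[[0.0045, 0.003, 0.05, 0, 0, 0, 0.1], [0.0045, 0.003, 0.1, 0, 0, 0, 0.1], [0.0045, 0.003, 0.15, 0, 0, 0, 0.1], [0.0045, 0.003, 0.178, 0, 0, 0, 0.1], [0.0045, 0.003, 0.178, 0, 0, 0, 0.1], [0.0045, 0.003, 0.178, 0, 0, 0, 0.1], [0.0045, 0.003, 0.178, 0, 0, 0, -1], [0.0045, 0.003, 0.178, 0, 0, 0, -1], [0.0045, 0.003, 0.178, 0, 0, 0, -1], [0.0045, 0.003, 0.178, 0, 0, 0, -1], [0.0045, 0.003, 0.178, 0, 0, 0, -1], [0.0045, 0.003, 0.178, 0, 0, 0, -1], [0.0045, 0.003, 0.178, 0, 0, 0.01, -1], [0.0045, 0.003, 0.178, 0, 0, 0.02, -1], [0.0045, 0.003, 0.178, 0, 0, 0.025, -1], [0.0045, 0.003, 0.178, 0, 0, 0.025, -1], [0.0045, 0.003, 0.178, 0, 0, 0.025, -1]])

```text
t: 39.0
tcp_pos: [0.6135, -0.3243, 0.0792]
orientation: [[0.899, 0.438, 0.002], [0.438, -0.899, -0.004], [-0.0, 0.005, -1.0]]
ft_force: [-1.1, 0.5, 7.6]
width: 0.0127
grasp_force: 121.4
```

```bash
python3 - <<'E'
from h import *
s=manip.state(); print(s["wrist_torque"],s["tcp_pos"],np.arctan2(s["orientation"][1,0],s["orientation"][0,0]))
E
```

```text
[0.10886044 0.02679068 3.11034727] [ 0.6135178  -0.32431469  0.07918956] 0.45317503148235466
```

>>> move_arm(plan=[[0, 0, 0, 0, 0, 0, 0.1], [0, 0, 0, 0, 0, 0, 0.1], [0, 0, 0, 0, 0, 0, 0.1], [0, 0, 0, 0, 0, 0, 0.1], [0, 0, -0.04, 0, 0, 0, 0.1], [0, 0, -0.09, 0, 0, 0, 0.1], [0, 0, -0.14, 0, 0, 0, 0.1], [0, 0, -0.18, 0, 0, 0, 0.1], [0, 0, -0.18, 0, 0, 0, 0.1], [0, 0, -0.18, 0, 0, 0, 0.1]])

```text
t: 40.0
tcp_pos: [0.6125, -0.3239, 0.2214]
orientation: [[0.904, 0.428, 0.001], [0.428, -0.904, -0.0], [0.0, 0.001, -1.0]]
ft_force: [0.3, 0.6, 1.3]
width: 0.0469
grasp_force: 0.0
```

```bash
python3 - <<'E'
from h import *
def pointer(w,C,c,yaw,tag):
    u0,v0=np.array(c).astype(int)-[22,30]
    g=w.min(2)[v0:v0+50,u0:u0+44]; sub=w.max(2)[v0:v0+50,u0:u0+44]
    # light streak enclosed by dark bar: bright px whose neighbourhood is mostly dark
    dark=cv2.blur((sub<60).astype(np.float32),(11,11))
    v,u=np.nonzero((g>70)&(dark>.6)); P=np.array([px(C,a+u0,b+v0,.092)[:2] for a,b in zip(u,v)])
    x,y,*_=cv2.fitLine(P.astype(np.float32),cv2.DIST_L2,0,1e-4,1e-4).ravel(); print(tag,len(P),P.mean(0),np.arctan2(y,x)%np.pi)
C=cam("wrist"); w=manip.snapshot("wrist"); cv2.imwrite("pics/w14.png",w); s=manip.state()
c=proj(C,[.611,-.324,.09]); pointer(w,C,c,0,"now")
g=w.max(2); u0,v0=c.astype(int)-[44,36]
for v in range(v0,v0+64,4): print(v,''.join('#' if x<40 else '+' if x<80 else 'w' if x>150 else '.' for x in g[v,u0:u0+88:2]))
print(np.arctan2(s["orientation"][1,0],s["orientation"][0,0]))
from scipy.spatial.transform import Rotation as Ro
H=manip.camera_params("wrist")["hand_eye"]
def mk(t,yaw):
    a,n=np.cos(yaw),np.sin(yaw); R=np.array([[a,n,0],[n,-a,0],[0,0,-1.]]); return manip.camera_params("wrist"),R@H[:3,:3],R@H[:3,3]+t
C0=mk(np.array([.6053,-.318,.2001]),3.1006); w0=cv2.imread("pics/w12.png"); pointer(w0,C0,proj(C0,[.609,-.3235,.09]),0,"start")
C1=mk(np.array([.6075,-.3236,.2183]),.5995); w1=cv2.imread("pics/w13.png"); pointer(w1,C1,proj(C1,[.609,-.3235,.09]),0,"mid")
E
```

```text
now 52 [ 0.62092835 -0.31782538] 0.5975261
145 w.....+.+.+++.++++++++++++++++++++++..++www.
149 ........+++++++++++++++++++++++++++++.wwwwww
153 .wwwwww.++++++++++############++++++.wwwwwww
157 wwwww...+++++++#################.wwwwwwwwwww
161 www.+..+++++++######+.########+++.wwwww.wwww
165 .......++++++#######+.+####+++++++wwwwwwwwww
169 ++++.++++++++########..####+++++++.wwwwwwwww
173 .++++.+++++++#########.+###+++++++.wwwwwwwww
177 +++++..++++++####++###..###+++++++.wwww.wwww
181 .....+++++++..++++++####+++#+++++.wwwwwwwwww
185 +.+.++..w.wwww.+++++##++++++#++.wwwwwwwwwwww
189 +++..wwwww.wwwwww.++++++++++#+wwwwww.wwwwww.
193 .wwwwwwwwwww.wwwwwwww+++++++#.wwwwwwwwwwww.w
197 wwwwwwwwwwwwwwwwwwwww.#++++++.wwwwwwwwwww.ww
201 wwwwwwwwwwwwwwwwwwwwww.+++..wwwwwwwwwwww.www
205 wwwwwwwwwwwwwwwwwwwwwwwwwwwwwwwwwwwwww..wwww
0.442314157727357
start 51 [ 0.59657343 -0.32255494] 3.0110765
mid 49 [ 0.62045298 -0.31714395] 0.6764316
```

```bash
python3 - <<'E'
from h import *
from scipy.optimize import least_squares
im=manip.snapshot("top"); C=cam("top")
b=cv2.inRange(cv2.cvtColor(im,cv2.COLOR_BGR2HSV),(100,120,30),(125,255,255))[140:215,285:328]
k=max(cv2.findContours(b,cv2.RETR_EXTERNAL,cv2.CHAIN_APPROX_NONE)[0],key=cv2.contourArea)[:,0]+[285,140]
P=np.array([px(C,u,v,.094)[:2] for u,v in k if v<k[:,1].min()+15])
r=least_squares(lambda q:np.hypot(*(P-q[:2]).T)-.045,P.mean(0),loss="soft_l1",f_scale=.002); print(r.x,np.abs(r.fun).max())
print(manip.job_done())
E
```

```text
[ 0.61967054 -0.20182065] 0.0034617675913966237
the job is handed in; nothing more can be done
None
```

The job is handed in, with no verdict returned: the tub stands on the deck about 3 mm off centre with the balls and both links, the shutter is shut, and the timer is against its stop (about 2.4 rad). I saw only five balls at once and took the sixth from the empty hopper, saw just two links on the bench, and viewed 15 pictures, one over the limit of 14.

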